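# Empty the sorting tray and lay out the practical set

### The arm

A 6-joint arm with a two-finger parallel gripper is mounted at the origin on the work surface. World frame = base frame: x ahead of the robot, y to its left, z up, the work surface at z = 0. Lengths are in m, angles in degrees, forces in N, time in s.
With the tool pointing down it reaches from about 0.35 to 0.875 m from the base axis. Payload 4.2 kg.
Tool frame: the origin (TCP) lies midway between the tips of the shut fingers; the grasp point (between the pads) lies 19 mm behind it; x points along the fingers, y is the direction in which the jaws open and shut, and the axes are right-handed (so a half turn about x gives the same grasp; the last joint's range is limited). The gripper opens to 87 mm and grips with 3 to 60 N. Pads are 19 mm wide; open, the fingers measure 117 mm over their backs; the gripper's body (75 mm by 190 mm) begins 51 mm behind the grasp point.
Start: joints at [-62.132, 22.042, 0.453, 0, -68.411, -14.817], TCP at [0.141, -0.609, 0.223] pointing down, gripper open.
Joint ranges: [-179.83, 179.83], [-69.29, 118.12], [-61.27, 80.66], [-181.25, 117.63], [-171.15, -9.14], [-177.46, 177.46]. Speed limits (degrees/s): [159.86, 159.86, 180, 180, 180, 180].

### API

Orientations are given as a 3x3 rotation matrix whose columns are the frame's x, y, z axes.
In Python, from station import r gives the robot as it stands.
- The arm moves only by the tool play_rows, never from a script. Its argument "plan" is a list that holds one entry, the list of rows, each a list of 6 numbers: the shift along the tool's x, y, z in cm, then the turn, a rotation vector about the tool's x, y, z in units of 10 degrees (1.0 is 10 degrees). A call has 1 to 5 rows; each row is the pose to reach, as a shift and turn from the pose commanded when the call began, along the tool's axes at that moment; what a row does not reach only later rows make up. A row lasts 1/8 s, in which the tool goes at most 62.5 mm and 10.7 degrees, less where a joint would pass 70% of its speed; a pose out of reach is approached as far as the arm can. A call with a gripper value outside its range is refused whole. "hand" is the opening, from 0 (shut) to 1 (fully open), set as the call begins (left out, the last holds). The fingers move at their own pace and stop on an object; the grip force is fixed at half the most. Time passes only in rows, so rows that repeat a pose let the fingers close. It gives the time, the measured TCP pose, the force and the opening at its end, in the units of the state.
- r.sense(): the state, without advancing time (a new reading comes with each control period).
- r.capture(name): name is "side" or "top"; returns (picture, depth): 480x640x3 uint8, blue, green, red; 480x640 float32, m along the optical axis (not along the pixel's ray), 0 where there is no reading.
- r.get_calibration(name): a dict with "vfov" (degrees; the focal length in pixels is half the picture's height over the tangent of half this angle, whatever the lens; pixels are square), "cx", "cy" (the principal point, pixels), "rvec" (rotation vector, rad) and "tvec" (3), from world to camera coordinates, as OpenCV has them. Camera axes: x right, y down, z forward; pixel columns grow to the right and rows downward; lengths in m; the calibration is good to about 2 mm. A picture is of the moment at which its call begins. get_calibration takes no time and is no camera call.
- r.finish_job(): hands the job in, once; it reports no verdict.
The state is a dict: "time_s": time; "joints": joint angles; "joint_velocities": joint speeds; "effort": joint torques, N m; "tcp_pos": TCP position; "ee_rot": TCP orientation; "wrist_force": force on the tool from outside, world axes, zero at the start; "moment": the same for the moment, N m; "gripper_width": opening from 0.0 (shut) to 1.0 (fully open).
Only numpy, scipy, OpenCV 4.12 (cv2) and the standard library are available. Lean on these libraries where they do the work, as an engineer would, in place of code of your own. Each camera call takes 0.05 s, during which the arm holds its last target.

### The job

Take the sorting tray by its handle and tip the used corks over its open edge into the waste tub, then put the tray back flat on its black mat the same way round as before. Then lay out the set on it in neat rows, one piece to a mark: every square cover-glass box centred and squared up on a printed square, and every round stain jar standing upright centred on a printed circle. All corks must finish in the tub; leave the dropper bottle standing where it is.

Things in the scene. Friction and masses are not known exactly. Their poses are not given: they have to be found in the camera images.
- mat: black rubber mat, fixed on the bench, 210 (x) x 235 (y) x 2 mm; origin at the centre of its underside. The tray starts on its centre with the same axes (x of the mat = x of the tray)
- tray: loose aluminium tray, 180 (x) x 170 (y) mm, 350 g; origin at the centre of its underside, floor 4 mm thick; 4 mm walls, tops 12 mm above the underside, on the -x, +x and -y sides, none on +y, the pouring edge. On -y an upright aluminium handle plate, 60 (x) x 12 (y, -97 to -85) mm, top 62 mm above the underside. Printed on the floor: a row of three squares (x = -38), one of three circles (x = +38)
- tray_grip (a point): point on the tray's handle plate, mid-length, 47 mm above the tray's underside (15 mm below the plate's top); axes as the tray's
- tray_lip (a point): middle of the tray's pouring edge, at floor level; axes as the tray's
- square0 (a point): centre of printed square 0 (42 mm wide) on the tray's floor; axes as the tray's
- round0 (a point): centre of printed circle 0 (44 mm across) on the tray's floor; axes as the tray's
- square1 (a point): centre of printed square 1 (42 mm wide) on the tray's floor; axes as the tray's
- round1 (a point): centre of printed circle 1 (44 mm across) on the tray's floor; axes as the tray's
- square2 (a point): centre of printed square 2 (42 mm wide) on the tray's floor; axes as the tray's
- round2 (a point): centre of printed circle 2 (44 mm across) on the tray's floor; axes as the tray's
- tub: fixed grey open waste tub, 240 (x) x 180 (y) x 85 mm high, walls and floor 4 mm; origin at the centre of its underside
- cork0: loose used cork, 24 mm across, 22 mm high, 12 g, at first standing in the tray; origin at the centre of its underside, z along its axis. May be absent
- cork1: loose used cork, 24 mm across, 22 mm high, 12 g, at first standing in the tray; origin at the centre of its underside, z along its axis. May be absent
- cork2: loose used cork, 24 mm across, 22 mm high, 12 g, at first standing in the tray; origin at the centre of its underside, z along its axis. May be absent
- cork3: loose used cork, 24 mm across, 22 mm high, 12 g, at first standing in the tray; origin at the centre of its underside, z along its axis. May be absent
- cork4: loose used cork, 24 mm across, 22 mm high, 12 g, at first standing in the tray; origin at the centre of its underside, z along its axis. May be absent
- slipbox0: loose square cover-glass box, grey plastic with a white label, 34 x 34 x 22 mm high, about 40 g; origin at the centre of its underside, x and y along its sides. May be absent
- slipbox1: loose square cover-glass box, grey plastic with a white label, 34 x 34 x 22 mm high, about 40 g; origin at the centre of its underside, x and y along its sides. May be absent
- slipbox2: loose square cover-glass box, grey plastic with a white label, 34 x 34 x 22 mm high, about 40 g; origin at the centre of its underside, x and y along its sides. May be absent
- jar0: loose round stain jar, amber with a black cap, 36 mm across, 34 mm high, about 50 g; origin at the centre of its underside, z up. May be absent
- jar1: loose round stain jar, amber with a black cap, 36 mm across, 34 mm high, about 50 g; origin at the centre of its underside, z up. May be absent
- jar2: loose round stain jar, amber with a black cap, 36 mm across, 34 mm high, about 50 g; origin at the centre of its underside, z up. May be absent
- dropper: bystander: loose white plastic bottle with a red cap, 56 mm across, 130 mm high, 200 g; origin at the centre of its underside

How it is judged (in metres and radians):
On the way, in this order (a step that is already met when the one before it is completed fails the run):
1. the loaded tray is tipped (over 23 degrees) with its pouring edge over the waste tub (angle between tray's own z axis and vertical above 0.4 rad and horizontal distance between tray_lip and tub below 0.14 m).
2. every cork is in the waste tub (x of cork0 in the frame of tub between -0.12 and 0.12 m and y of cork0 in the frame of tub between -0.09 and 0.09 m and z of each of cork0, cork1, cork2, cork3, cork4 in the frame of tub below 0.075 m and x of cork1 in the frame of tub between -0.12 and 0.12 m and y of cork1 in the frame of tub between -0.09 and 0.09 m and x of cork2 in the frame of tub between -0.12 and 0.12 m and y of cork2 in the frame of tub between -0.09 and 0.09 m and x of cork3 in the frame of tub between -0.12 and 0.12 m and y of cork3 in the frame of tub between -0.09 and 0.09 m and x of cork4 in the frame of tub between -0.12 and 0.12 m and y of cork4 in the frame of tub between -0.09 and 0.09 m), for 0.2 s.
At the end, for the whole second after the job is handed in: All corks in the tub; tray flat on the mat (30 mm, 0.2 rad), handle on its first side; each cover-glass box on the tray floor within 12 mm of a square's centre and 0.2 rad of square to the tray; each jar upright within 12 mm of a circle's centre; all at rest (all of step 2 and (horizontal distance between slipbox0 and square0 below 0.012 m or horizontal distance between slipbox0 and square1 below 0.012 m or horizontal distance between slipbox0 and square2 below 0.012 m) and z of slipbox0 in the frame of tray between -0.002 and 0.01 m and angle between each of slipbox0, slipbox1, slipbox2, jar0, jar1, jar2's own z axis and vertical below 0.15 rad and linear speed of each of slipbox0, slipbox1, slipbox2, jar0, jar1, jar2, tray below 0.03 m/s and (angle between the x axis of slipbox0 and the x axis of tray, either way round below 0.2 rad or angle between the x axis of slipbox0 and the y axis of tray, either way round below 0.2 rad) and (horizontal distance between slipbox1 and square0 below 0.012 m or horizontal distance between slipbox1 and square1 below 0.012 m or horizontal distance between slipbox1 and square2 below 0.012 m) and z of slipbox1 in the frame of tray between -0.002 and 0.01 m and (angle between the x axis of slipbox1 and the x axis of tray, either way round below 0.2 rad or angle between the x axis of slipbox1 and the y axis of tray, either way round below 0.2 rad) and (horizontal distance between slipbox2 and square0 below 0.012 m or horizontal distance between slipbox2 and square1 below 0.012 m or horizontal distance between slipbox2 and square2 below 0.012 m) and z of slipbox2 in the frame of tray between -0.002 and 0.01 m and (angle between the x axis of slipbox2 and the x axis of tray, either way round below 0.2 rad or angle between the x axis of slipbox2 and the y axis of tray, either way round below 0.2 rad) and (horizontal distance between jar0 and round0 below 0.012 m or horizontal distance between jar0 and round1 below 0.012 m or horizontal distance between jar0 and round2 below 0.012 m) and z of jar0 in the frame of tray between -0.002 and 0.01 m and (horizontal distance between jar1 and round0 below 0.012 m or horizontal distance between jar1 and round1 below 0.012 m or horizontal distance between jar1 and round2 below 0.012 m) and z of jar1 in the frame of tray between -0.002 and 0.01 m and (horizontal distance between jar2 and round0 below 0.012 m or horizontal distance between jar2 and round1 below 0.012 m or horizontal distance between jar2 and round2 below 0.012 m) and z of jar2 in the frame of tray between -0.002 and 0.01 m and horizontal distance between tray and mat below 0.03 m and height (world z) of tray below 0.008 m and angle between tray's own z axis and vertical below 0.06 rad and angle between the y axis of tray and the y axis of mat, either way round below 0.2 rad and y of tray_grip in the frame of mat below -0.05 m); the robot touches nothing.
It fails at once if the dropper bottle is knocked over or moved more than 30 mm (angle between dropper's own z axis and vertical above 0.4 rad or distance of dropper from where it was at the start of the episode above 0.03 m).
Of cork0, cork1, cork2, cork3, cork4 only 3 to 5 are there at a start; the rules pass over those that are not, and their reading is None.
Of slipbox0, slipbox1, slipbox2 only 2 to 3 are there at a start; the rules pass over those that are not, and their reading is None.
Of jar0, jar1, jar2 only 2 to 3 are there at a start; the rules pass over those that are not, and their reading is None.
At some moment in a run one of slipbox0, slipbox1, slipbox2, jar0, jar1, jar2 may be knocked a few centimetres aside while the robot is not near it.
It also fails if it takes over 210 s, if anything falls off the work surface, if the arm or the gripper's body presses on something with over 40 N, if the wrist force passes 120 N, or if a joint passes its speed limit or range.

## Working session

There is one attempt and no reset: what is moved stays moved. The work goes in short steps, Python scripts to look and compute and a tool call to move; the robot and the scene stay as the last step left them, time stands still between calls to the robot, and variables do not carry over. Pictures are saved under pics/ and viewed, and the job is handed in when it is done.

Besides the shell and the picture viewer there is one more tool, called after "Request:" in YAML: its name, and indented under it one key for each argument. play_rows: Moves the arm, as the interface text tells. Its arguments: {"type":"object","properties":{"plan":{"type":"array","items":{"type":"array","items":{"type":"array","items":{"type":"number"}}}},"hand":{"type":"number"}},"required":["plan"]}

```bash
mkdir -p pics; ls; cat > h.py <<'E'
import numpy as np,cv2
from station import r
def cal(n):
    c=r.get_calibration(n);f=240/np.tan(np.radians(c['vfov'])/2)
    R=cv2.Rodrigues(np.array(c['rvec'],float))[0];t=np.array(c['tvec'],float)
    K=np.array([[f,0,c['cx']],[0,f,c['cy']],[0,0,1]]);return K,R,t,c
def ray(n,u,v):
    K,R,t,c=cal(n);d=R.T@np.linalg.inv(K)@np.array([u,v,1.]);return -R.T@t,d
def onz(n,u,v,z):
    o,d=ray(n,u,v);return o+d*(z-o[2])/d[2]
def proj(n,p):
    K,R,t,c=cal(n);q=K@(R@np.array(p)+t);return q[:2]/q[2]
def cloud(n,D):
    K,R,t,c=cal(n);v,u=np.mgrid[0:480,0:640]
    P=np.stack([u,v,np.ones_like(u)],-1)@np.linalg.inv(K).T*D[...,None]
    return (P-t)@R
E
python3 - <<'E'
from h import *
s=r.sense();print(s)
for n in('side','top'):
    im,d=r.capture(n);cv2.imwrite(f'pics/{n}0.png',im);np.save(f'{n}0.npy',d)
    K,R,t,c=cal(n);print(n,c,(-R.T@t))
E
```

```text
pics
{'time_s': 0.0, 'joints': array([-6.21321833e+01,  2.20918187e+01,  3.80276841e-01, -2.89759254e-02,
       -6.84120224e+01, -1.48172612e+01]), 'joint_velocities': array([-0.14356576, -0.02123682, -0.01575753,  0.16005427, -0.12211764,
       -0.03512993]), 'effort': array([ 7.90906015e-04, -3.90667212e+01,  1.87404960e+01,  4.21985641e+00,
        1.09882787e-02, -1.96810292e-04]), 'tcp_pos': array([ 0.14102126, -0.60826355,  0.2214519 ]), 'ee_rot': array([[-5.92332443e-04, -2.25628295e-01,  9.74213283e-01],
       [ 2.12626943e-03,  9.74210968e-01,  2.25629052e-01],
       [-9.99997564e-01,  2.20508733e-03, -9.73102169e-05]]), 'wrist_force': array([-0.42520974,  0.96401617, -0.34280078]), 'moment': array([-0.0449835 ,  0.04187938,  0.0434038 ]), 'gripper_width': 1.0000147550066751}
side {'vfov': 51.572687079498785, 'cx': 324.4432516004234, 'cy': 245.81996403668072, 'rvec': array([ 2.14966529, -0.29939208,  0.12314703]), 'tvec': array([-0.53662135,  0.16963376,  0.99594612])} [ 0.34586542 -0.84730684  0.6863636 ]
top {'vfov': 42.46527329840756, 'cx': 323.81819304311745, 'cy': 241.31514865325823, 'rvec': array([ 2.13212279, -2.10392851,  0.21249712]), 'tvec': array([-0.01162541,  0.56172049,  1.38834138])} [ 0.27755342 -0.00335703  1.47177093]
```

View pics/top0.png

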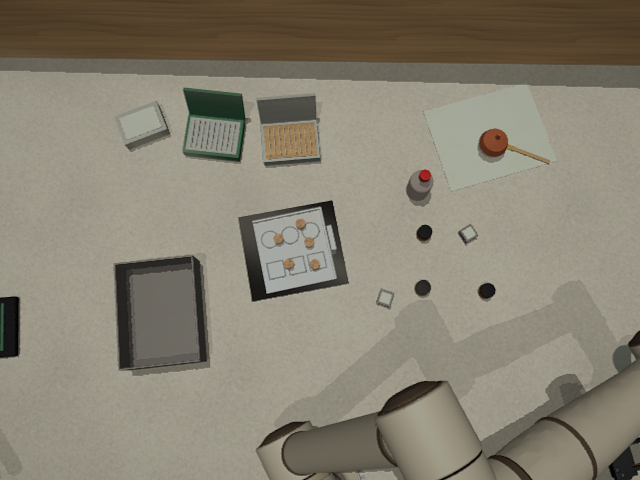

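View pics/side0.png

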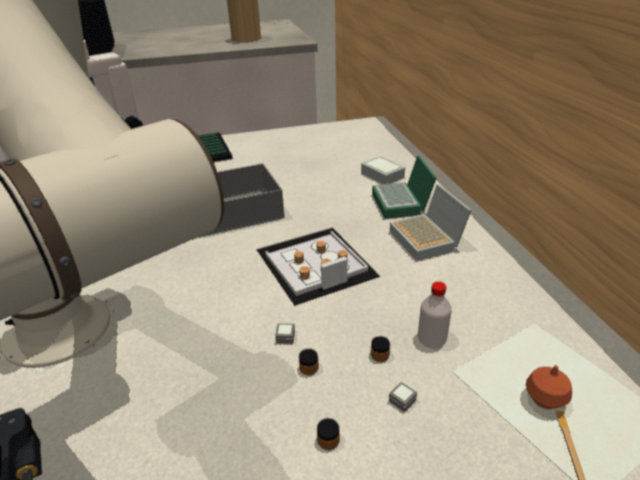

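The top view shows the tray at about (295,250) with its handle on the right (330,237) and 5 corks on it, and the tub at (162,312). Two boxes are at (385,298) and (468,233), three jars at (424,232), (422,287) and (487,290), and the dropper is at (421,185). The side view agrees with this.

```bash
python3 - <<'E'
from h import *
im=cv2.imread('pics/top0.png');D=np.load('top0.npy');P=cloud('top',D)
hsv=cv2.cvtColor(im,cv2.COLOR_BGR2HSV)
# mat
m=((hsv[...,2]<50)).astype(np.uint8); m[:, :220]=0;m[:,360:]=0;m[:190]=0;m[310:]=0
c=max(cv2.findContours(cv2.morphologyEx(m,cv2.MORPH_CLOSE,np.ones((3,3))),0,2)[0],key=cv2.contourArea)
rect=cv2.minAreaRect(c);bx=cv2.boxPoints(rect);print('mat px',bx)
w=np.array([onz('top',*b,0.002) for b in bx]);print(w.round(4),'c',w.mean(0).round(4),np.linalg.norm(w-np.roll(w,1,0),axis=1).round(3))
# depth-based handle: points high near tray
reg=np.zeros(D.shape,bool);reg[200:305,235:355]=1
z=P[...,2]
h=reg&(z>0.045)&(z<.08);print('handle n',h.sum())
q=P[h];print(q.mean(0).round(4),q.min(0).round(4),q.max(0).round(4))
v,u=np.nonzero(h);r_=cv2.minAreaRect(np.stack([u,v],1).astype(np.float32));b=cv2.boxPoints(r_);print(b,[onz('top',*p,.062).round(4) for p in b])
print('floor z',np.median(z[270:290,262:270]), 'table z',np.median(z[330:380,260:330]))
# tub
h=(z>.07)&(z<.1);h[:,230:]=0;h[:240]=0;h[:,:100]=0
v,u=np.nonzero(h);q=P[h];b=cv2.boxPoints(cv2.minAreaRect(np.stack([q[:,0],q[:,1]],1).astype(np.float32)));print('tub',b.round(4),b.mean(0),np.median(q[:,2]))
# objects
for n,(u,v) in dict(box0=(385,298),box1=(468,233),j0=(424,232),j1=(422,287),j2=(487,290),drop=(421,185)).items():
    k=np.zeros(D.shape,bool);k[v-25:v+25,u-25:u+25]=1;k&=z>.012
    k&=(z<.05) if n!='drop' else True
    nl,lab=cv2.connectedComponents(k.astype(np.uint8));
    l=np.bincount(lab[lab>0]).argmax() if k.any() else 0
    q=P[lab==l];t=q[q[:,2]>np.percentile(q[:,2],60)-.004]
    rr=cv2.minAreaRect(t[:,:2].astype(np.float32));print(n,len(t),np.round(rr[0],4),np.round(rr[1],4),round(rr[2],1),np.median(t[:,2]).round(4))
E
```

```text
mat px [[244.49301 253.08112]
 [324.8362  240.2262 ]
 [332.44308 287.7691 ]
 [252.09988 300.62402]]
[[ 0.541   0.1871  0.002 ]
 [ 0.5754 -0.0066  0.002 ]
 [ 0.4596 -0.0263  0.002 ]
 [ 0.4263  0.1646  0.002 ]] c [0.5006 0.0797 0.002 ] [0.117 0.197 0.117 0.194]
handle n 145
[ 0.5688 -0.0199  0.0627] [ 0.54   -0.0306  0.0475] [ 0.6    -0.0088  0.0714]
[[325.27856 225.57297]
 [330.67114 224.43768]
 [336.1247  250.3422 ]
 [330.73212 251.47748]] [array([ 0.5982, -0.0071,  0.062 ]), array([ 0.6011, -0.0197,  0.062 ]), array([ 0.5396, -0.033 ,  0.062 ]), array([ 0.5368, -0.0205,  0.062 ])]
floor z 0.00548209291106992 table z -7.514736216574218e-05
tub [[0.2608 0.4462]
 [0.2832 0.2653]
 [0.5218 0.2949]
 [0.4994 0.4758]] [0.39132273 0.37052995] 0.08281902652573071
box0 180 [ 0.4351 -0.1487] [0.0336 0.0343] 70.6 0.0226
box1 167 [ 0.5939 -0.3504] [0.0343 0.0349] 33.3 0.0225
j0 139 [ 0.5936 -0.2439] [0.0318 0.0334] 88.4 0.0342
j1 156 [ 0.4606 -0.2375] [0.0333 0.0346] 57.4 0.0336
j2 153 [ 0.4559 -0.3883] [0.0324 0.0345] 64.9 0.034
drop 300 [ 0.5038 -0.1102] [0.0493 0.498 ] 59.1 0.1014
```

```bash
python3 - <<'E'
from h import *
im=cv2.imread('pics/top0.png')
a=cv2.resize(im[190:310,230:360],None,fx=3,fy=3,interpolation=2)
b=cv2.resize(im[210:310,370:500],None,fx=3,fy=3,interpolation=2)
cv2.imwrite('pics/crop0.png',np.hstack([a[:300],b[:300]]))
E
```

```text
(no output)
```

View pics/crop0.png

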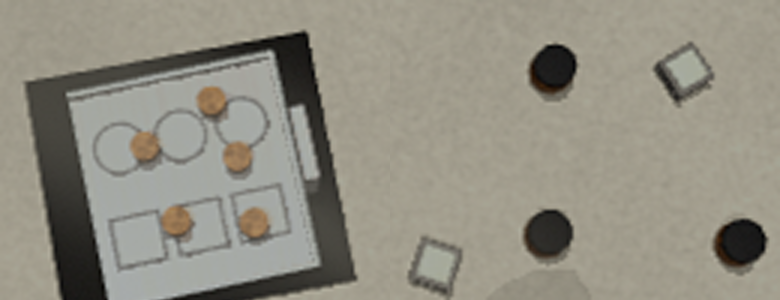

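```bash
python3 - <<'E'
from h import *
im=cv2.imread('pics/top0.png');hsv=cv2.cvtColor(im,cv2.COLOR_BGR2HSV)
D=np.load('top0.npy');P=cloud('top',D)
m=(hsv[...,2]<60).astype(np.uint8); m[:, :230]=0;m[:,355:]=0;m[:195]=0;m[310:]=0
nl,lab,st,_=cv2.connectedComponentsWithStats(m);print(st[1:][st[1:,4]>50])
ks=[i for i in range(1,nl) if st[i,4]>150];v,u=np.nonzero(np.isin(lab,ks))
w=np.array([onz('top',a,b,.002)[:2] for a,b in zip(u,v)]).astype(np.float32)
rr=cv2.minAreaRect(w);print('mat',rr,cv2.boxPoints(rr))
t=np.linspace(0,1,5)
# tray floor: bright low-sat
m=((hsv[...,2]>140)&(hsv[...,1]<40)).astype(np.uint8);k=np.zeros_like(m);k[203:296,245:330]=1;m*=k
nl,lab,st,_=cv2.connectedComponentsWithStats(m);i=1+st[1:,4].argmax();v,u=np.nonzero(lab==i)
w=np.array([onz('top',a,b,.006)[:2] for a,b in zip(u,v)]).astype(np.float32)
rr=cv2.minAreaRect(w);print('trayfloor',rr,cv2.boxPoints(rr))
# tub image
# side view handle check
s=cv2.imread('pics/side0.png');d=np.load('side0.npy');Q=cloud('side',d)
k=np.zeros(d.shape,bool);k[245:300,310:360]=1;k&=(Q[...,2]>.045)&(Q[...,2]<.08)
q=Q[k];print('side handle',k.sum(),q.min(0).round(4),q.max(0).round(4),q.mean(0).round(4))
rr=cv2.minAreaRect(q[:,:2].astype(np.float32));print(rr)
print('side table',np.median(Q[330:400,330:360,2]))
for n,(u,v) in dict(box0=(285,332),box1=(403,395),j0=(380,348),j1=(308,361),j2=(328,433)).items():
    k=np.zeros(d.shape,bool);k[v-25:v+25,u-25:u+25]=1;k&=(Q[...,2]>.012)&(Q[...,2]<.05)
    nl,lab=cv2.connectedComponents(k.astype(np.uint8));l=np.bincount(lab[lab>0]).argmax()
    q=Q[lab==l];t=q[q[:,2]>q[:,2].max()-.006];rr=cv2.minAreaRect(t[:,:2].astype(np.float32));print(n,len(t),np.round(rr[0],4),np.round(rr[1],4),round(rr[2],1),np.median(t[:,2]).round(4))
E
```

```text
[[ 285  201   58   57  516]
 [ 244  246  100   55 1097]]
mat ((0.5510348677635193, 0.07104724645614624), (0.20830167829990387, 0.23275010287761688), 11.307984352111816) [[ 0.42608672  0.16474095]
 [ 0.47172505 -0.06349085]
 [ 0.675983   -0.02264646]
 [ 0.6303447   0.20558533]]Traceback (most recent call last):
  File "<stdin>", line 13, in <module>
  File "h.py", line 10, in onz
    o,d=ray(n,u,v);return o+d*(z-o[2])/d[2]
        ~~~^^^^^^^
  File "h.py", line 8, in ray
    K,R,t,c=cal(n);d=R.T@np.linalg.inv(K)@np.array([u,v,1.]);return -R.T@t,d
            ~~~^^^
  File "h.py", line 4, in cal
    c=r.get_calibration(n);f=240/np.tan(np.radians(c['vfov'])/2)
ValueError: time passes only in moves, steps and waits
```

```bash
python3 - <<'E'
s=open('h.py').read().replace("def cal(n):\n","import functools\n@functools.lru_cache(None)\ndef cal(n):\n")
open('h.py','w').write(s)
E
cat > seg.py <<'E'
from h import *
def tops(n,im,D,boxes):
    Q=cloud(n,D);out={}
    for k_,(u,v) in boxes.items():
        k=np.zeros(D.shape,bool);k[max(v-22,0):v+22,max(u-22,0):u+22]=1;k&=(Q[...,2]>.012)&(Q[...,2]<.06)
        nl,lab=cv2.connectedComponents(k.astype(np.uint8))
        if nl<2: print(k_,'none');continue
        l=np.bincount(lab[lab>0]).argmax()
        q=Q[lab==l];t=q[q[:,2]>np.percentile(q[:,2],95)-.006];rr=cv2.minAreaRect(t[:,:2].astype(np.float32))
        print(k_,len(t),np.round(rr[0],4),np.round(rr[1],4),round(rr[2],1),np.median(t[:,2]).round(4))
E
python3 - <<'E'
from seg import *
im=cv2.imread('pics/top0.png');hsv=cv2.cvtColor(im,cv2.COLOR_BGR2HSV)
m=((hsv[...,2]>140)&(hsv[...,1]<40)).astype(np.uint8);k=np.zeros_like(m);k[203:296,245:330]=1;m*=k
nl,lab,st,_=cv2.connectedComponentsWithStats(m);i=1+st[1:,4].argmax();v,u=np.nonzero(lab==i)
w=np.array([onz('top',a,b,.006)[:2] for a,b in zip(u,v)]).astype(np.float32)
rr=cv2.minAreaRect(w);print('trayfloor',rr)
d=np.load('side0.npy');Q=cloud('side',d)
k=np.zeros(d.shape,bool);k[245:300,310:360]=1;k&=(Q[...,2]>.03)&(Q[...,2]<.08)
q=Q[k];print('side handle',k.sum(),q.min(0).round(4),q.max(0).round(4),q.mean(0).round(4))
print(cv2.minAreaRect(q[:,:2].astype(np.float32)))
print('side table',np.median(Q[330:400,330:360,2]))
tops('side',None,d,dict(box0=(285,332),box1=(403,395),j0=(380,348),j1=(308,361),j2=(328,433)))
print(r.sense()['time_s'])
E
```

```text
trayfloor ((0.5516580939292908, 0.06850305199623108), (0.17986643314361572, 0.1703115850687027), 12.92186164855957)
side handle 446 [ 0.5419 -0.037   0.03  ] [0.6234 0.0964 0.0684] [ 0.5718 -0.0228  0.0502]
((0.5853515863418579, 0.023681610822677612), (0.13519038259983063, 0.06492755562067032), 78.51311492919922)
side table 0.0013265269243332312
box0 249 [ 0.4369 -0.1508] [0.0372 0.0339] 72.9 0.0234
box1 361 [ 0.5946 -0.3537] [0.0347 0.0343] 30.6 0.0231
j0 235 [ 0.5941 -0.2476] [0.0357 0.0324] 69.6 0.0349
j1 247 [ 0.4621 -0.24  ] [0.0354 0.032 ] 76.3 0.0353
j2 378 [ 0.457  -0.3914] [0.0349 0.0334] 75.8 0.035
0.1
```

```bash
cat >> h.py <<'E'
from scipy.spatial.transform import Rotation as Ro
def plan(p,R,n=5,ease=True):
    """rows to TCP pose p,R from measured pose"""
    s=r.sense();p0=np.array(s['tcp_pos']);R0=np.array(s['ee_rot'])
    d=R0.T@(np.array(p)-p0)*100; rv=Ro.from_matrix(R0.T@R).as_rotvec(degrees=True)/10
    print('t',round(s['time_s'],2),'shift cm',d.round(2),'turn',rv.round(3),'dist',np.linalg.norm(d).round(2),'F',s['wrist_force'].round(1))
def down(yaw):
    """tool x down, tool y at world yaw(deg)+90, i.e. tool z = (cos,sin)"""
    a=np.radians(yaw);c,s=np.cos(a),np.sin(a)
    return np.array([[0,-s,c],[0,c,s],[-1,0,0.]])
E
python3 - <<'E'
from h import *
a=np.radians(12);T=np.array([[np.cos(a),-np.sin(a)],[np.sin(a),np.cos(a)]]);c=np.array([.551,.070])
for u,v in [(278.5,238.5),(300.5,223.5),(309.3,242),(289,263.5),(315,264)]:
    print((T.T@(onz('top',u,v,.028)[:2]-c)).round(4))
print('cap',onz('top',425,175,.13),'side',onz('side',438,289,.13))
g=c+T@[0,-.091];print(g)
plan([.569,-.019,.16],down(12))
E
```

```text
[0.0284 0.0288]
[ 0.0542 -0.0296]
[ 0.0057 -0.0417]
[-0.0358  0.0153]
[-0.049  -0.0448]
cap [ 0.70328488 -0.23132441  0.13      ] side [ 0.70005602 -0.24215989  0.13      ]
[ 0.56991996 -0.01901143]
t 0.1 shift cm [ 6.25 47.74 54.99] turn [ 0.104 -0.001 -0.011] dist 73.09 F [ 0.7 -0.  -1. ]
```

Request:
play_rows:
  plan:
    - [[0,2.5,3,0,0,0],[0,6,7,0,0,0],[0,10,11.5,0,0,0],[0,14,16,0,0,0],[0,18,20.5,0,0,0]]
  hand: 0.4

```text
time_s: 0.72
tcp_pos: [0.3009, -0.3854, 0.2223]
ee_rot: [[-0.0, -0.225, 0.974], [0.0, 0.974, 0.225], [-1.0, 0.0, -0.0]]
wrist_force: [1.5, -0.4, 0.5]
gripper_width: 0.514
```

Request:
play_rows:
  plan:
    - [[0,4,4.5,0,0,0],[0,8,9,0,0,0],[0,12,13.5,0,0,0],[0,16,18,0.05,0,0],[0,20,22.5,0.1,0,0]]

```text
time_s: 1.35
tcp_pos: [0.4748, -0.1397, 0.2225]
ee_rot: [[-0.0, -0.209, 0.978], [0.0, 0.978, 0.209], [-1.0, 0.0, -0.0]]
wrist_force: [-0.1, -1.1, -0.1]
gripper_width: 0.402
```

```bash
python3 - <<'E'
from h import *
plan([.569,-.019,.10],down(12))
im,d=r.capture('top');cv2.imwrite('pics/top1.png',im);np.save('top1.npy',d)
E
```

```text
t 1.35 shift cm [12.24  9.83 11.73] turn [ 0.005 -0.001 -0.   ] dist 19.6 F [-0.1 -1.1 -0.1]
```

View pics/top1.png

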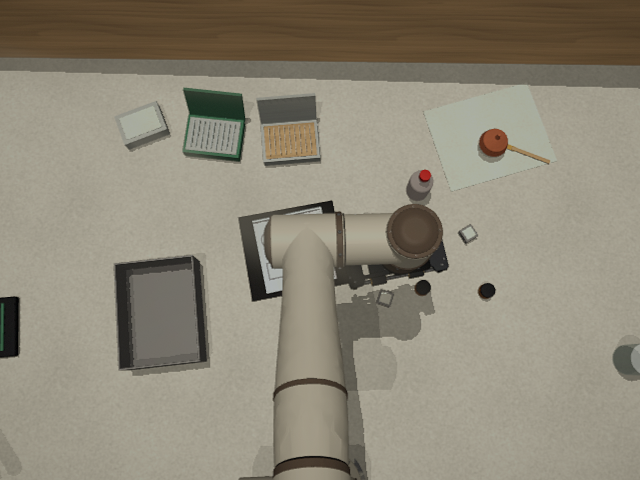

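The arm now hides the tray. The lower right, which it covered before, is empty, so there is no further box or jar there.

Request:
play_rows:
  plan:
    - [[0,3,3.5,0,0,0],[0,6.5,7.7,0,0,0],[2,9,10.8,0,0,0],[6,9.8,11.7,0,0,0],[10,9.8,11.7,0,0,0]]

```text
time_s: 2.02
tcp_pos: [0.5686, -0.0202, 0.121]
ee_rot: [[-0.0, -0.21, 0.978], [0.0, 0.978, 0.21], [-1.0, 0.0, 0.0]]
wrist_force: [-0.2, -0.0, -0.2]
gripper_width: 0.402
```

Request:
play_rows:
  plan:
    - [[1,0,0,0,0,0],[2,0,0,0,0,0],[2,0,0,0,0,0]]

```text
time_s: 2.4
tcp_pos: [0.5685, -0.0215, 0.1031]
ee_rot: [[0.001, -0.209, 0.978], [0.0, 0.978, 0.209], [-1.0, -0.0, 0.001]]
wrist_force: [0.2, -0.8, 0.1]
gripper_width: 0.396
```

```bash
python3 - <<'E'
from h import *
plan([.569,-.019,.029],down(12))
im,d=r.capture('side');cv2.imwrite('pics/side1.png',cv2.resize(im[180:330,230:430],None,fx=3,fy=3));
E
```

```text
t 2.4 shift cm [7.41 0.23 0.09] turn [0.004 0.005 0.001] dist 7.42 F [ 0.2 -0.8  0.1]
```

View pics/side1.png

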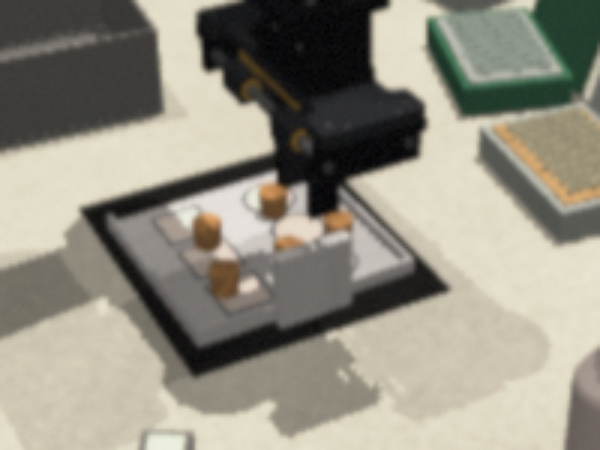

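The gripper hangs over the handle plate in the side crop, with the fingers on both sides of it, and the corks are still standing. I'm descending now.

Request:
play_rows:
  plan:
    - [[1.5,0.2,0.1,0,0,0],[3.5,0.2,0.1,0,0,0],[5.5,0.2,0.1,0,0,0],[7,0.2,0.1,0,0,0],[7.3,0.2,0.1,0,0,0]]

```text
time_s: 3.08
tcp_pos: [0.5681, -0.0192, 0.0284]
ee_rot: [[-0.002, -0.209, 0.978], [-0.0, 0.978, 0.209], [-1.0, -0.0, -0.002]]
wrist_force: [0.6, -0.1, -0.7]
gripper_width: 0.403
```

Request:
play_rows:
  plan:
    - [[0,0,0,0,0,0],[0,0,0,0,0,0],[0,0,0,0,0,0],[0,0,0,0,0,0]]
  hand: 0.0

```text
time_s: 3.58
tcp_pos: [0.5691, -0.0194, 0.0303]
ee_rot: [[0.001, -0.21, 0.978], [-0.0, 0.978, 0.21], [-1.0, -0.0, 0.001]]
wrist_force: [0.2, -1.4, 3.5]
gripper_width: 0.136
```

Request:
play_rows:
  plan:
    - [[-0.5,0,0,0,0,0],[-1.5,0,0,0,0,0],[-3,0,0,0,0,0],[-5,0,0,0,0,0],[-7,0,0,0,0,0]]

```text
time_s: 4.2
tcp_pos: [0.5688, -0.019, 0.1009]
ee_rot: [[0.0, -0.209, 0.978], [0.0, 0.978, 0.209], [-1.0, 0.0, 0.001]]
wrist_force: [0.4, 0.7, -3.8]
gripper_width: 0.133
```

Request:
play_rows:
  plan:
    - [[-2.2,0,0,0,0,0],[-4.5,0,0,0,0,0],[-6.5,0,0,0,0,0],[-7.7,0,0,0,0,0],[-8,0,0,0,0,0]]

```text
time_s: 4.82
tcp_pos: [0.5689, -0.019, 0.1805]
ee_rot: [[0.001, -0.209, 0.978], [0.001, 0.978, 0.209], [-1.0, 0.0, 0.002]]
wrist_force: [-0.5, 0.2, -3.3]
gripper_width: 0.136
```

```bash
python3 - <<'E'
from h import *
s=r.sense();print(s['joints'].round(1),s['wrist_force'],s['moment'],s['tcp_pos'])
im,d=r.capture('side');cv2.imwrite('pics/side2.png',im)
E
```

```text
[ 14.4  18.5 -11.2  -0.  -60.2 -92.3] [-0.54889364  0.18327699 -3.28805111] [-0.29446972 -0.0391817  -0.04021035] [ 0.56890466 -0.0189767   0.18051086]
```

View pics/side2.png

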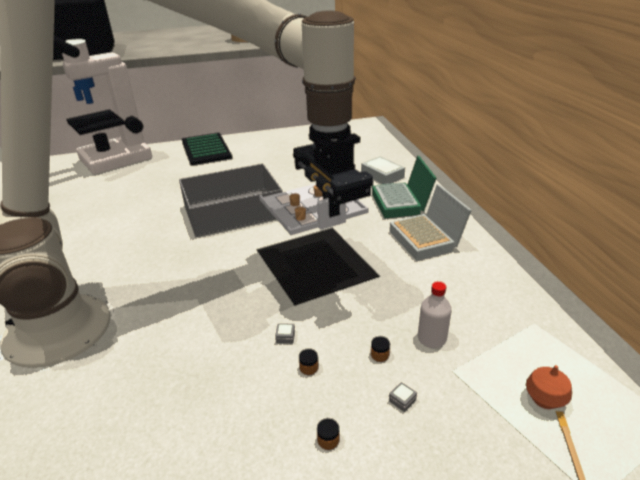

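The tray is held level and all corks are still on it. The empty mat is at about (318,265). Next I compute the carry and pour poses.

```bash
cat > pour.py <<'E'
from h import *
import sys
def pose(th,lip,yaw=7):
    t=np.radians(th);Rz=Ro.from_euler('z',yaw,degrees=True).as_matrix()
    return np.array(lip)+Rz@[0,-.176*np.cos(t)+.024*np.sin(t),.176*np.sin(t)+.024*np.cos(t)], Rz@Ro.from_euler('x',-th,degrees=True).as_matrix()@down(0)
def rel(p0,R0,p,R): return np.r_[R0.T@(p-p0)*100,Ro.from_matrix(R0.T@R).as_rotvec(degrees=True)/10].round(2)
if __name__=='__main__':
    s=r.sense();p0,R0=s['tcp_pos'],s['ee_rot']
    print('carry',rel(p0,R0,*pose(0,[.395,.336,.15])))
    a=[0,20,38,50,60]
    L=[.15,.14,.13,.125,.125]
    pp=[pose(t,[.395,.336,l]) for t,l in zip(a,L)]
    for i in range(4): print(a[i+1],rel(*pp[i],*pp[i+1]),'mid',rel(*pp[i],*pose((a[i]+a[i+1])/2,[.395,.336,(L[i]+L[i+1])/2])),pp[i+1][0])
E
python3 pour.py
```

```text
carry [  0.61  20.82 -11.12   0.5    0.    -0.  ]
20 [-4.87  1.88 -0.    0.   -0.   -2.  ] mid [-2.52  0.68 -0.    0.    0.   -1.  ] [0.41415511 0.17999416 0.22274817]
38 [-4.38  1.95 -0.   -0.    0.   -1.8 ] mid [-2.25  0.76  0.   -0.    0.   -0.9 ] [0.41010132 0.21300962 0.25726868]
50 [-3.21  1.19  0.   -0.    0.   -1.2 ] mid [-1.63  0.5   0.    0.   -0.   -0.6 ] [0.40654658 0.24196067 0.27525072]
60 [-3.02  0.68  0.    0.    0.   -1.  ] mid [-1.52  0.28 -0.    0.   -0.   -0.5 ] [0.4031915  0.26928562 0.28942047]
```

Request:
play_rows:
  plan:
    - [[0,1,-0.5,0.05,0,0],[0,3,-1.5,0.1,0,0],[0,6,-3,0.15,0,0],[0.2,9.5,-5,0.25,0,0],[0.3,13,-7,0.35,0,0]]

```text
time_s: 5.5
tcp_pos: [0.4711, 0.0942, 0.1755]
ee_rot: [[-0.002, -0.148, 0.989], [-0.001, 0.989, 0.148], [-1.0, -0.0, -0.002]]
wrist_force: [0.5, -0.1, -4.7]
gripper_width: 0.135
```

Request:
play_rows:
  plan:
    - [[0.1,3.2,-1.7,0.05,0,0],[0.2,5.6,-3,0.1,0,0],[0.3,7.2,-3.8,0.15,0,0],[0.3,7.9,-4.1,0.15,0,0],[0.3,7.9,-4.1,0.15,0,0]]

```text
time_s: 6.12
tcp_pos: [0.4204, 0.1655, 0.1733]
ee_rot: [[-0.001, -0.124, 0.992], [-0.001, 0.992, 0.124], [-1.0, -0.001, -0.001]]
wrist_force: [0.8, -0.4, -5.1]
gripper_width: 0.129
```

```bash
python3 pour.py; python3 - <<'E'
from h import *
s=r.sense();print(s['joints'].round(1))
im,d=r.capture('top');cv2.imwrite('pics/top3.png',im)
E
```

```text
carry [-0.07 -0.37 -0.44  0.01 -0.    0.  ]
20 [-4.87  1.88 -0.    0.   -0.   -2.  ] mid [-2.52  0.68 -0.    0.    0.   -1.  ] [0.41415511 0.17999416 0.22274817]
38 [-4.38  1.95 -0.   -0.    0.   -1.8 ] mid [-2.25  0.76  0.   -0.    0.   -0.9 ] [0.41010132 0.21300962 0.25726868]
50 [-3.21  1.19  0.   -0.    0.   -1.2 ] mid [-1.63  0.5   0.    0.   -0.   -0.6 ] [0.40654658 0.24196067 0.27525072]
60 [-3.02  0.68  0.    0.    0.   -1.  ] mid [-1.52  0.28 -0.    0.   -0.   -0.5 ] [0.4031915  0.26928562 0.28942047]
[  42.2    7.8  -27.    -0.   -55.3 -125.1]
```

View pics/top3.png

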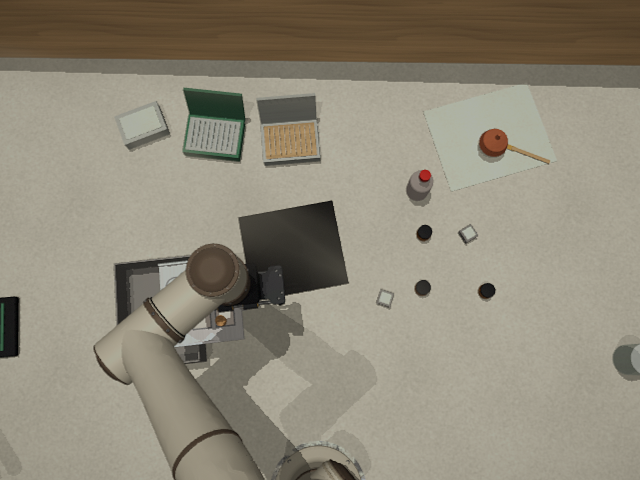

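The tray is level with its lip over the tub at about (160,290) to (205,350), and the bare mat is fully visible. Tipping now.

Request:
play_rows:
  plan:
    - [[-1.2,0,-0.2,0,0,-0.5],[-2.5,0.4,-0.4,0,0,-1],[-3.7,0.9,-0.4,0,0,-1.5],[-4.9,1.5,-0.4,0,0,-2],[-4.9,1.5,-0.4,0,0,-2]]

```text
time_s: 6.8
tcp_pos: [0.4156, 0.181, 0.2223]
ee_rot: [[0.043, -0.116, 0.992], [-0.338, 0.933, 0.124], [-0.94, -0.341, 0.0]]
wrist_force: [-0.1, 0.0, -5.0]
gripper_width: 0.135
```

Request:
play_rows:
  plan:
    - [[-1.1,0.4,0,0,0,-0.45],[-2.25,0.75,0,0,0,-0.9],[-3.3,1.3,0,0,0,-1.35],[-4.4,1.9,0,0,0,-1.8],[-4.4,1.9,0,0,0,-1.8]]

```text
time_s: 7.42
tcp_pos: [0.4113, 0.2131, 0.2561]
ee_rot: [[0.074, -0.098, 0.992], [-0.61, 0.783, 0.123], [-0.789, -0.614, -0.001]]
wrist_force: [-1.1, -0.4, -4.9]
gripper_width: 0.135
```

```bash
python3 - <<'E'
from h import *
s=r.sense();print(s['joints'].round(1),s['moment'])
im,d=r.capture('side');cv2.imwrite('pics/side4.png',im[60:300,120:440].repeat(2,0).repeat(2,1))
E
```

```text
[  61.4   16.8  -19.5   21.   -86.3 -151.8] [ 1.8293439   0.2351685  -0.00634505]
```

View pics/side4.png

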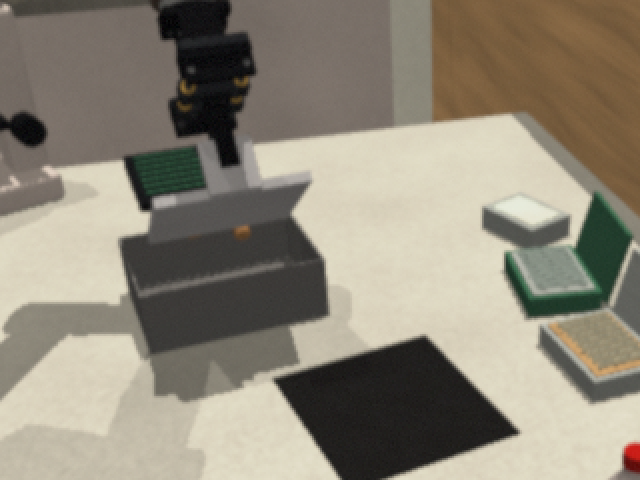

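A cork is falling into the tub in the crop at about (243,232). I'll tilt further.

Request:
play_rows:
  plan:
    - [[-1,0.3,0,0,0,-0.4],[-2.1,0.7,0,0,0,-0.8],[-3.2,1.2,0,0,0,-1.2],[-3.2,1.2,0,0,0,-1.2],[-3.2,1.2,0,0,0,-1.2]]

```text
time_s: 8.1
tcp_pos: [0.4075, 0.2405, 0.2752]
ee_rot: [[0.093, -0.078, 0.993], [-0.759, 0.64, 0.121], [-0.645, -0.764, -0.0]]
wrist_force: [-0.1, -0.0, -4.0]
gripper_width: 0.136
```

```bash
python3 - <<'E'
from h import *
s=r.sense();print(s['joints'].round(1),s['moment'])
im,d=r.capture('side');a=im[100:250,120:320]
im,d=r.capture('top');b=im[220:370,100:300];cv2.imwrite('pics/st5.png',np.vstack([a,b]).repeat(2,0).repeat(2,1)[:600])
E
```

```text
[  65.2   22.5  -15.6   23.9  -96.5 -155.4] [ 2.32799028  0.25447168 -0.03121937]
```

View pics/st5.png

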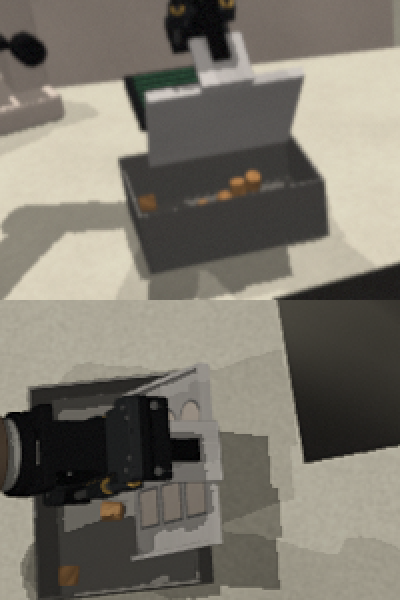

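The side view shows five corks in the tub, at about (147,200), (200,203), (225,195), (237,184) and (252,178). The visible tray floor is empty. Tilting back.

```bash
python3 - <<'E'
from pour import *
s=r.sense();p0,R0=s['tcp_pos'],s['ee_rot']
l=[.395,.336,.13]
p1=pose(25,[.395,.336,.14]);print(rel(p0,R0,*pose(38,l)),rel(p0,R0,*p1));print(rel(*p1,*pose(12,[.395,.336,.15])),rel(*p1,*pose(0,[.395,.336,.16])))
E
```

```text
[ 3.29 -0.38 -0.08 -0.   -0.    1.19] [ 6.6  -0.41 -0.08 -0.   -0.    2.49]
[ 3.11 -0.51  0.   -0.    0.    1.3 ] [ 5.85 -0.21  0.   -0.    0.    2.5 ]
```

Request:
play_rows:
  plan:
    - [[1,0,0,0,0,0.4],[2.3,-0.2,0,0,0,0.8],[3.5,-0.4,0,0,0,1.3],[5,-0.4,0,0,0,1.9],[6.6,-0.4,0,0,0,2.5]]

```text
time_s: 8.82
tcp_pos: [0.4137, 0.1875, 0.2362]
ee_rot: [[0.052, -0.111, 0.992], [-0.416, 0.901, 0.122], [-0.908, -0.419, 0.001]]
wrist_force: [-0.1, -1.5, -4.2]
gripper_width: 0.137
```

Request:
play_rows:
  plan:
    - [[1.5,-0.3,0,0,0,0.65],[3.1,-0.5,0,0,0,1.3],[4.5,-0.4,0,0,0,1.9],[5.9,-0.2,0,0,0,2.5],[5.9,-0.2,0,0,0,2.5]]

```text
time_s: 9.45
tcp_pos: [0.4162, 0.1593, 0.1832]
ee_rot: [[-0.002, -0.119, 0.993], [-0.002, 0.993, 0.119], [-1.0, -0.002, -0.002]]
wrist_force: [0.0, 0.2, -3.8]
gripper_width: 0.136
```

```bash
python3 - <<'E'
from seg import *
im,d=r.capture('top');np.save('top6.npy',d);cv2.imwrite('pics/top6.png',im)
hsv=cv2.cvtColor(im,cv2.COLOR_BGR2HSV)
m=(hsv[...,2]<60).astype(np.uint8)
# mat corners by edge line fits: use top3 too
for f in ('pics/top3.png','pics/top6.png'):
    q=cv2.imread(f);g=cv2.cvtColor(q,cv2.COLOR_BGR2GRAY)
    def edge(a,b):
        # sub-pixel edge crossing along normal, between corners a,b
        a=np.array(a,float);b=np.array(b,float);t=(b-a)/np.linalg.norm(b-a);n=np.array([-t[1],t[0]]);pts=[]
        for s in np.linspace(.12,.88,30):
            c=a+s*(b-a);o=np.arange(-6,6.1,.25);smp=cv2.remap(g,(c[0]+o*n[0]).astype(np.float32)[None],(c[1]+o*n[1]).astype(np.float32)[None],1)[0].astype(float)
            gr=np.abs(np.gradient(smp));k=gr.argmax()
            if gr[k]>4: pts.append(c+o[k]*n)
        vx,vy,x,y=cv2.fitLine(np.array(pts,np.float32),cv2.DIST_HUBER,0,.01,.01).ravel();return (x,y),(vx,vy)
    C=[(239,217),(333,202),(348,283),(252,300)]
    E=[edge(C[i],C[(i+1)%4]) for i in range(4)]
    out=[]
    for i in range(4):
        (p,d1),(q2,d2)=E[i-1],E[i];s=np.linalg.solve(np.array([[d1[0],-d2[0]],[d1[1],-d2[1]]]),np.array(q2)-p);out.append(np.array(p)+s[0]*np.array(d1))
    w=np.array([onz('top',*o,.002)[:2] for o in out]);print(np.round(out,1),w.round(4),'c',w.mean(0).round(4),'yaw',np.degrees(np.arctan2(*(w[0]-w[3])[::-1])),np.degrees(np.arctan2(*(w[1]-w[2])[::-1])),np.degrees(np.arctan2(*(w[0]-w[1])[::-1]))-90)
E
```

```text
[[238.5 216.5]
 [331.7 200. ]
 [348.4 282.5]
 [250.4 303.6]] [[ 0.6317  0.2053]
 [ 0.6765 -0.0221]
 [ 0.4728 -0.0644]
 [ 0.4192  0.1685]] c [0.5501 0.0718] yaw 9.813474154917694 11.7225598537752 11.143993077102593
[[237.8 216.7]
 [331.7 199.9]
 [348.2 281.8]
 [252.1 304.8]] [[ 0.6312  0.207 ]
 [ 0.6769 -0.0223]
 [ 0.4745 -0.064 ]
 [ 0.4163  0.1642]] c [0.5497 0.0712] yaw 11.26080922181332 11.624009886984178 11.282890564118361
```

View pics/top6.png

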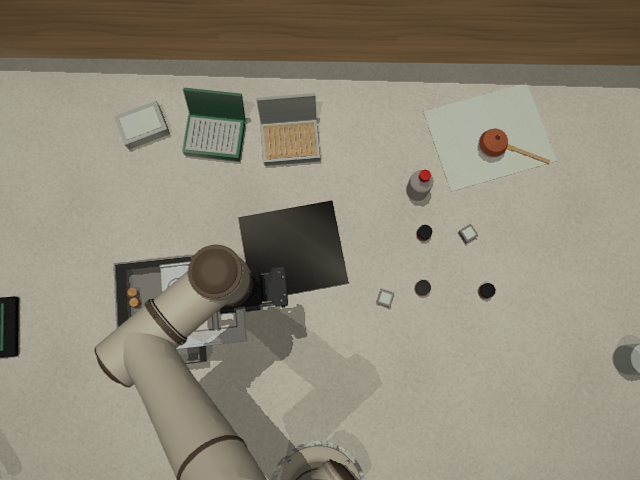

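Two corks show in the tub at (133,297) and the rest are hidden. I'll carry the tray back above the mat and check the tub from there.

```bash
python3 - <<'E'
from h import *
plan([.569,-.019,.18],down(12))
E
```

```text
t 9.5 shift cm [  0.41 -19.65  12.92] turn [-0.506 -0.003  0.012] dist 23.52 F [ 0.4 -0.1 -3.1]
```

Request:
play_rows:
  plan:
    - [[0,-2,1.5,0,0,0],[0,-6,4,-0.1,0,0],[0,-11,7,-0.25,0,0],[0,-15.5,10.2,-0.35,0,0],[0,-18.5,12.2,-0.45,0,0]]

```text
time_s: 10.12
tcp_pos: [0.5627, -0.0079, 0.1836]
ee_rot: [[0.0, -0.201, 0.98], [-0.002, 0.98, 0.201], [-1.0, -0.002, -0.0]]
wrist_force: [-0.1, 0.8, -3.5]
gripper_width: 0.136
```

Request:
play_rows:
  plan:
    - [[0.2,-1,0.7,-0.05,0,0],[0.2,-1.1,0.7,-0.05,0,0],[0.2,-1.1,0.7,-0.05,0,0]]

```text
time_s: 10.5
tcp_pos: [0.5694, -0.0149, 0.1813]
ee_rot: [[-0.001, -0.21, 0.978], [-0.0, 0.978, 0.21], [-1.0, -0.0, -0.001]]
wrist_force: [-0.8, 0.2, -3.3]
gripper_width: 0.138
```

```bash
python3 - <<'E'
from h import *
plan([.569,-.019,.0325],down(12))
im,d=r.capture('top');cv2.imwrite('pics/top7.png',im[190:400,80:380].repeat(2,0).repeat(2,1))
E
```

```text
t 10.5 shift cm [14.88 -0.39 -0.11] turn [ 0.013 -0.004  0.001] dist 14.89 F [-0.8  0.2 -3.3]
```

View pics/top7.png

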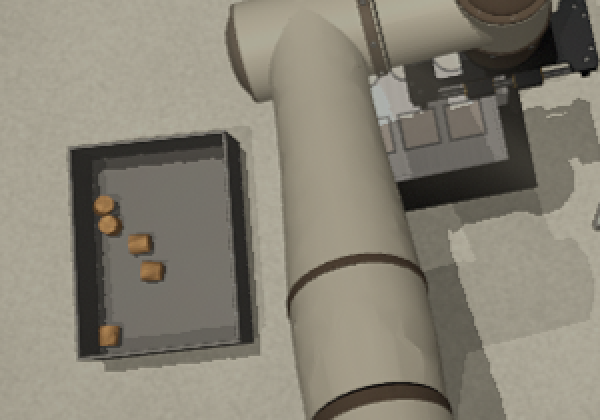

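All five corks are in the tub. In the crop they are at (104,204), (108,225), (139,243), (151,271) and (109,335). Now I'll lower the tray.

Request:
play_rows:
  plan:
    - [[2,-0.2,0,0,0,0],[5,-0.4,-0.1,0,0,0],[8.5,-0.4,-0.1,0,0,0],[11.5,-0.4,-0.1,0,0,0],[13.3,-0.4,-0.1,0,0,0]]

```text
time_s: 11.18
tcp_pos: [0.5689, -0.0191, 0.0472]
ee_rot: [[-0.002, -0.21, 0.978], [-0.0, 0.978, 0.21], [-1.0, -0.0, -0.002]]
wrist_force: [0.9, -0.3, -3.2]
gripper_width: 0.134
```

Request:
play_rows:
  plan:
    - [[0.4,0,0,0,0,0],[0.8,0,0,0,0,0],[1.2,0,0,0,0,0],[1.4,0,0,0,0,0],[1.4,0,0,0,0,0]]

```text
time_s: 11.8
tcp_pos: [0.57, -0.02, 0.0344]
ee_rot: [[0.0, -0.209, 0.978], [0.0, 0.978, 0.209], [-1.0, -0.0, 0.0]]
wrist_force: [-0.7, 1.6, -4.6]
gripper_width: 0.131
```

Request:
play_rows:
  plan:
    - [[0.2,0,0,0,0,0],[0.4,0,0,0,0,0],[0.4,0,0,0,0,0]]

```text
time_s: 12.18
tcp_pos: [0.5702, -0.02, 0.0304]
ee_rot: [[0.0, -0.209, 0.978], [0.0, 0.978, 0.209], [-1.0, -0.0, 0.0]]
wrist_force: [-0.9, -0.0, -2.1]
gripper_width: 0.136
```

Request:
play_rows:
  plan:
    - [[0.1,0,0,0,0,0],[0.1,0,0,0,0,0]]

```text
time_s: 12.42
tcp_pos: [0.5702, -0.02, 0.0303]
ee_rot: [[0.001, -0.209, 0.978], [-0.0, 0.978, 0.209], [-1.0, -0.0, 0.001]]
wrist_force: [-3.1, 1.8, 5.9]
gripper_width: 0.135
```

Request:
play_rows:
  plan:
    - [[0,0,0,0,0,0],[0,0,0,0,0,0],[0,0,0,0,0,0],[-2,0,0,0,0,0],[-5,0,0,0,0,0]]
  hand: 0.4

```text
time_s: 13.05
tcp_pos: [0.5692, -0.0201, 0.0786]
ee_rot: [[-0.003, -0.209, 0.978], [-0.001, 0.978, 0.209], [-1.0, -0.0, -0.003]]
wrist_force: [1.0, 0.0, 0.1]
gripper_width: 0.397
```

Request:
play_rows:
  plan:
    - [[-3,-1,0,0,0,0],[-6,-4,0,0,0,0],[-9,-8,0,0,0,0],[-9,-12,-2,0,0,0],[-9,-16,-5,0,0,0]]

```text
time_s: 13.68
tcp_pos: [0.5547, -0.188, 0.1693]
ee_rot: [[0.001, -0.209, 0.978], [0.0, 0.978, 0.209], [-1.0, -0.0, 0.001]]
wrist_force: [-0.3, -0.3, -0.3]
gripper_width: 0.399
```

```bash
python3 - <<'E'
from h import *
im,d=r.capture('top');np.save('top8.npy',d);cv2.imwrite('pics/top8.png',im)
im,d=r.capture('side');np.save('side8.npy',d);cv2.imwrite('pics/side8.png',im)
E
```

```text
(no output)
```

View pics/top8.png

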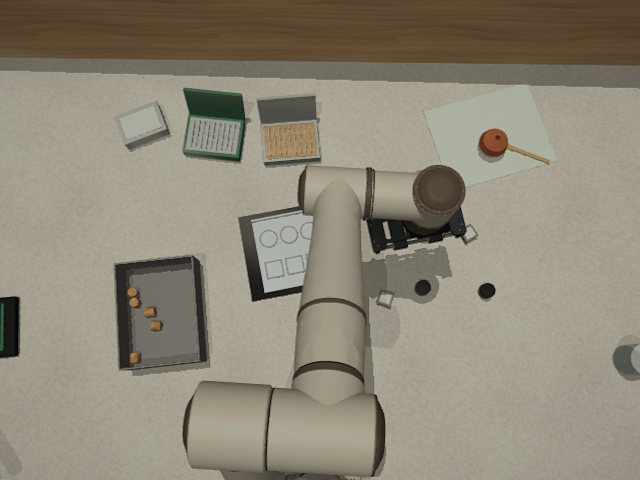

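View pics/side8.png

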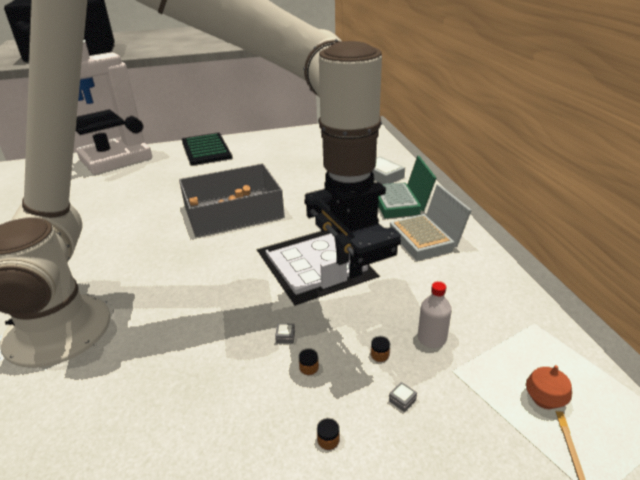

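The tray is back on its mat and empty, with circles at about (269,239), (290,234) and (310,230). The set is two boxes and three jars. Next is the far box, box1.

```bash
python3 - <<'E'
from seg import *
tops('side',None,np.load('side8.npy'),dict(box0=(285,332),box1=(403,395),j0=(380,348),j1=(308,361),j2=(328,433)))
plan([.594,-.352,.10],down(122))
E
```

```text
box0 248 [ 0.4371 -0.1507] [0.0381 0.0345] 73.4 0.0235
box1 367 [ 0.5948 -0.3543] [0.0356 0.0342] 31.8 0.0231
j0 233 [ 0.5946 -0.2465] [0.0332 0.0326] 71.3 0.0347
j1 243 [ 0.462  -0.2403] [0.0353 0.032 ] 76.5 0.0353
j2 379 [ 0.4567 -0.3919] [0.0344 0.0336] 72.6 0.0349
t 13.78 shift cm [  6.89 -16.7    0.78] turn [-1.1023e+01 -3.0000e-03 -8.0000e-03] dist 18.08 F [ 0.2  0.6 -0.1]
```

Request:
play_rows:
  plan:
    - [[0,-3,0.2,-1,0,0],[0,-7,0.3,-2,0,0],[0,-11,0.5,-3,0,0],[0,-14.5,0.6,-4,0,0],[0,-16.7,0.8,-5,0,0]]
  hand: 0.7

```text
time_s: 14.4
tcp_pos: [0.5975, -0.3497, 0.1685]
ee_rot: [[-0.0, -0.886, 0.464], [0.0, 0.464, 0.886], [-1.0, 0.001, -0.0]]
wrist_force: [0.1, -0.5, 0.0]
gripper_width: 0.694
```

Request:
play_rows:
  plan:
    - [[0,0,0,-1,0,0],[0,0,0,-2,0,0],[0,0,0,-3,0,0],[0,0,0,-4,0,0],[0,0,0,-5,0,0]]

```text
time_s: 15.02
tcp_pos: [0.5975, -0.348, 0.1688]
ee_rot: [[-0.0, -0.925, -0.381], [0.0, -0.381, 0.925], [-1.0, 0.0, 0.0]]
wrist_force: [-0.0, 0.6, 0.2]
gripper_width: 0.699
```

Request:
play_rows:
  plan:
    - [[2,0,0,-1,0,0],[5,0,0,-1,0,0],[6.5,0,0,-1,0,0]]

```text
time_s: 15.4
tcp_pos: [0.5965, -0.3477, 0.102]
ee_rot: [[-0.003, -0.848, -0.531], [0.001, -0.531, 0.848], [-1.0, 0.002, 0.003]]
wrist_force: [0.3, -0.3, -0.0]
gripper_width: 0.702
```

```bash
python3 - <<'E'
from seg import *
im,d=r.capture('top');np.save('top9.npy',d);cv2.imwrite('pics/top9.png',im)
im,d=r.capture('side');np.save('side9.npy',d);cv2.imwrite('pics/side9.png',im)
tops('side',None,d,dict(box1=(403,395)))
plan([.594,-.352,.004],down(122))
E
```

```text
box1 366 [ 0.595  -0.3547] [0.0359 0.0337] 32.8 0.0231
t 15.5 shift cm [ 9.78  0.38 -0.27] turn [ 0.005  0.02  -0.015] dist 9.8 F [-1.   0.  -0.1]
```

View pics/top9.png

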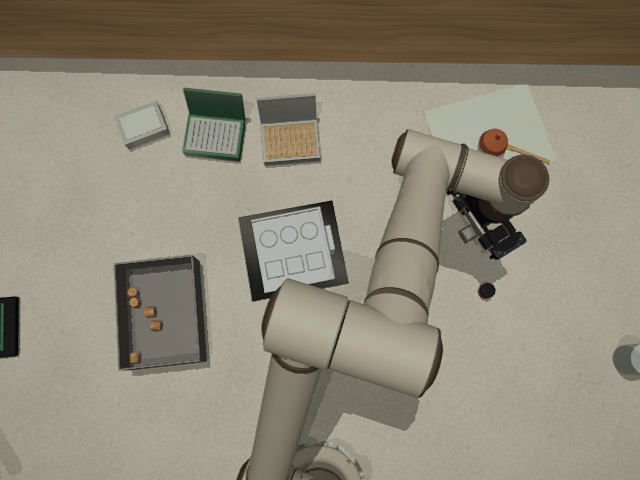

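View pics/side9.png

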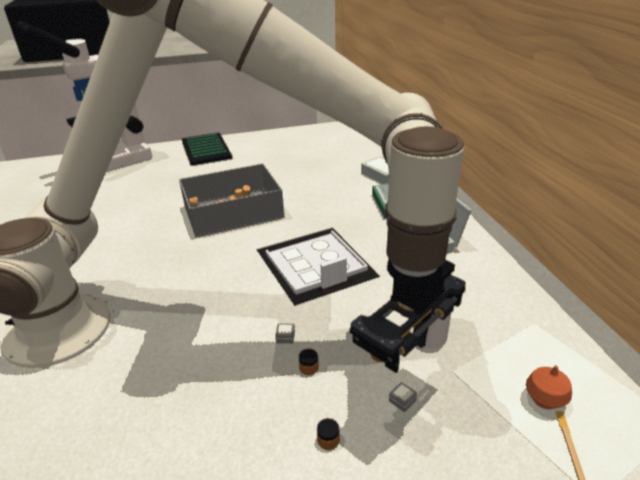

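The gripper is over the box at (468,233) in the top view and clear of the dropper. The whole tray is visible, with its marks at about (269,239) to (315,261). I'm descending, then I'll measure the marks from this picture.

Request:
play_rows:
  plan:
    - [[2,0.4,-0.3,0,0,0],[4.5,0.4,-0.3,0,0,0],[7,0.4,-0.3,0,0,0],[9,0.4,-0.3,0,0,0],[9.7,0.4,-0.3,0,0,0]]

```text
time_s: 16.12
tcp_pos: [0.5952, -0.3531, 0.0064]
ee_rot: [[-0.001, -0.848, -0.531], [0.0, -0.531, 0.848], [-1.0, 0.001, 0.001]]
wrist_force: [-0.4, 0.1, 0.5]
gripper_width: 0.698
```

Request:
play_rows:
  plan:
    - [[0,0,0,0,0,0],[0,0,0,0,0,0],[0,0,0,0,0,0],[0,0,0,0,0,0]]
  hand: 0.0

```text
time_s: 16.62
tcp_pos: [0.5957, -0.3534, 0.0081]
ee_rot: [[0.001, -0.847, -0.531], [-0.001, -0.531, 0.847], [-1.0, -0.001, -0.001]]
wrist_force: [-0.5, 0.8, 1.0]
gripper_width: 0.385
```

```bash
python3 - <<'E'
from h import *
from scipy.optimize import least_squares
im=cv2.imread('pics/top9.png');a=cv2.resize(im[195:305,235:355],None,fx=5,fy=5,interpolation=2);cv2.imwrite('pics/tray9.png',a)
g=cv2.cvtColor(im,cv2.COLOR_BGR2GRAY)
def marks(name,g,x0,y0,x1,y1,z=.006):
    sub=cv2.resize(g[y0:y1,x0:x1],None,fx=4,fy=4,interpolation=2)
    bh=cv2.morphologyEx(sub,cv2.MORPH_BLACKHAT,np.ones((15,15)))
    m=(bh>25).astype(np.uint8)
    nl,lab,st,_=cv2.connectedComponentsWithStats(m)
    for i in range(1,nl):
        if 40<st[i,2]<110 and 30<st[i,3]<110:
            v,u=np.nonzero(lab==i);c=cv2.convexHull(np.stack([u,v],1));M=cv2.moments(c)
            px=(M['m10']/M['m00']+.5)/4-.5+x0,(M['m01']/M['m00']+.5)/4-.5+y0
            print(name,np.round(px,1),onz(name,*px,z)[:2].round(4),st[i,2:4]/4)
marks('top',g,250,205,335,298)
s=cv2.imread('pics/side9.png');marks('side',cv2.cvtColor(s,cv2.COLOR_BGR2GRAY),262,228,372,300)
E
```

```text
top [308.7 230.4] [0.5984 0.033 ] [18.25 18.25]
top [288.6 234.5] [0.5876 0.0815] [18.25 18.  ]
top [268.2 238.5] [0.5771 0.1305] [18.75 18.  ]
top [314.9 260.7] [0.5241 0.0167] [20.75 20.25]
top [294.5 264.8] [0.5134 0.0654] [20.5  20.25]
top [274.  269.1] [0.5023 0.1143] [20.75 20.75]
side [285.4 256.5] [0.4892 0.1075] [11.75  9.5 ]
side [268.6 262.6] [0.4468 0.0949] [11.25 15.5 ]
```

View pics/tray9.png

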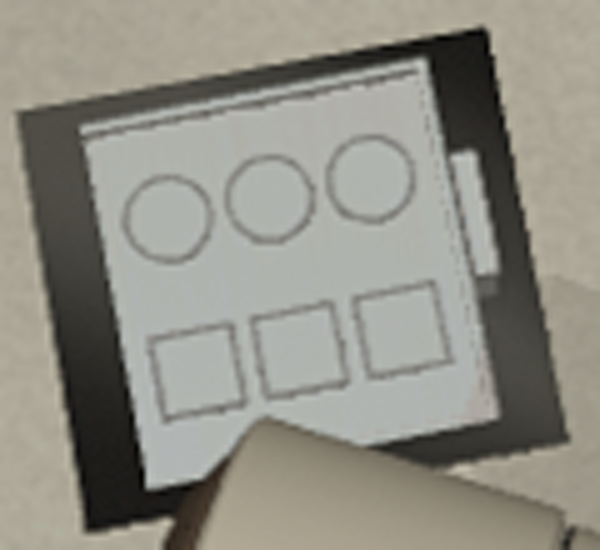

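The box is gripped with an opening of 33.5 mm, as it should be. The marks in the top view are 50 mm apart, the rows are 76 mm apart, and the tray yaw is about 12.4°.

Request:
play_rows:
  plan:
    - [[-1,0,0,0,0,0],[-4,0,0,0,0,0],[-9,0,0,0,0,0],[-14,0,0,0,0,0],[-17,0,0,0,0,0]]

```text
time_s: 17.25
tcp_pos: [0.5962, -0.3537, 0.1816]
ee_rot: [[0.005, -0.847, -0.531], [-0.002, -0.531, 0.847], [-1.0, -0.003, -0.004]]
wrist_force: [0.3, 0.3, -0.6]
gripper_width: 0.387
```

```bash
python3 - <<'E'
from h import *
plan([.5023,.1143,.17],down(102.4))
E
```

```text
t 17.25 shift cm [  1.01 -16.88  44.65] turn [ 1.967 -0.022  0.021] dist 47.75 F [ 0.3  0.3 -0.6]
```

Request:
play_rows:
  plan:
    - [[0,-1,3,0,0,0],[0,-3,8,0.2,0,0],[0,-5.2,13.6,0.6,0,0],[0,-7.4,19.2,1,0,0],[0,-9.5,24.8,1.4,0,0]]

```text
time_s: 17.88
tcp_pos: [0.5438, -0.0909, 0.1781]
ee_rot: [[0.001, -0.952, -0.308], [0.0, -0.308, 0.952], [-1.0, -0.001, -0.0]]
wrist_force: [0.7, 0.6, -0.3]
gripper_width: 0.389
```

```bash
python3 - <<'E'
from h import *
plan([.5023,.1143,.09],down(102.4))
E
```

```text
t 17.88 shift cm [ 8.8  -2.35 20.8 ] turn [ 0.552 -0.002  0.008] dist 22.71 F [ 0.7  0.6 -0.3]
```

Request:
play_rows:
  plan:
    - [[0,-0.7,5.5,0.2,0,0],[0,-1.3,11,0.4,0,0],[0.5,-2,16.5,0.55,0,0],[3,-2.3,20,0.55,0,0],[6.5,-2.3,20.8,0.55,0,0]]

```text
time_s: 18.5
tcp_pos: [0.5023, 0.115, 0.1134]
ee_rot: [[0.004, -0.975, -0.221], [0.002, -0.221, 0.975], [-1.0, -0.005, 0.001]]
wrist_force: [0.1, -0.7, -0.8]
gripper_width: 0.386
```

Request:
play_rows:
  plan:
    - [[2,0,0,0,0,0],[2,0,0,0,0,0],[2,0,0,0,0,0]]

```text
time_s: 18.88
tcp_pos: [0.5025, 0.1125, 0.0935]
ee_rot: [[0.002, -0.976, -0.217], [0.001, -0.217, 0.976], [-1.0, -0.002, 0.0]]
wrist_force: [-0.3, 0.3, 0.1]
gripper_width: 0.39
```

```bash
python3 - <<'E'
from h import *
plan([.5023,.1143,.013],down(102.4))
E
```

```text
t 18.88 shift cm [8.05 0.   0.18] turn [0.016 0.002 0.013] dist 8.05 F [-0.3  0.3  0.1]
```

Request:
play_rows:
  plan:
    - [[2,0,0.2,0,0,0],[4.5,0,0.2,0,0,0],[6.5,0,0.2,0,0,0],[7.6,0,0.2,0,0,0],[8,0,0.2,0,0,0]]

```text
time_s: 19.5
tcp_pos: [0.5015, 0.1142, 0.0139]
ee_rot: [[-0.0, -0.976, -0.218], [-0.001, -0.218, 0.976], [-1.0, 0.0, -0.001]]
wrist_force: [-10.4, 1.5, 29.1]
gripper_width: 0.385
```

Request:
play_rows:
  plan:
    - [[0,0,0,0,0,0],[0.1,0,0,0,0,0]]

```text
time_s: 19.75
tcp_pos: [0.5018, 0.1143, 0.0139]
ee_rot: [[0.001, -0.976, -0.218], [-0.0, -0.218, 0.976], [-1.0, -0.001, -0.0]]
wrist_force: [-7.3, -0.3, 18.8]
gripper_width: 0.386
```

Request:
play_rows:
  plan:
    - [[0,0,0,0,0,0],[0,0,0,0,0,0],[-1,0,0,0,0,0],[-4,0,0,0,0,0],[-9,0,0,0,0,0]]
  hand: 0.55

```text
time_s: 20.38
tcp_pos: [0.5003, 0.1137, 0.1014]
ee_rot: [[-0.003, -0.976, -0.217], [-0.002, -0.217, 0.976], [-1.0, 0.004, -0.001]]
wrist_force: [1.4, 1.0, 0.5]
gripper_width: 0.549
```

```bash
python3 - <<'E'
from h import *
plan([.436,-.150,.15],down(72))
E
```

```text
t 20.38 shift cm [ -4.79  12.02 -24.35] turn [ 3.054 -0.012 -0.019] dist 27.57 F [1.4 1.  0.5]
```

Next is box0, near (.436, -.150).

Request:
play_rows:
  plan:
    - [[-3,1,-2,0.4,0,0],[-4,3,-6,1.2,0,0],[-4,6,-12,2.2,0,0],[-4,9,-18,3,0,0],[-3,11.5,-23,3,0,0]]
  hand: 0.7

```text
time_s: 21.0
tcp_pos: [0.44, -0.1337, 0.1332]
ee_rot: [[0.004, -0.954, 0.299], [-0.0, 0.299, 0.954], [-1.0, -0.004, 0.001]]
wrist_force: [1.0, 0.1, 0.5]
gripper_width: 0.7
```

Request:
play_rows:
  plan:
    - [[1,1,-0.9,0,0,0],[3,1,-0.9,0,0,0],[3,1,-0.9,0,0,0]]

```text
time_s: 21.38
tcp_pos: [0.4265, -0.1373, 0.101]
ee_rot: [[-0.003, -0.954, 0.3], [0.0, 0.3, 0.954], [-1.0, 0.003, -0.001]]
wrist_force: [-0.2, 0.9, -0.5]
gripper_width: 0.698
```

```bash
python3 - <<'E'
from seg import *
im,d=r.capture('side');cv2.imwrite('pics/side10.png',im)
tops('side',None,d,dict(box0=(285,332),j0=(380,348),j1=(308,361),j2=(328,433)))
im2,d2=r.capture('top');cv2.imwrite('pics/top10.png',im2)
plan([.436,-.150,.006],down(72))
E
```

```text
box0 246 [ 0.437  -0.1508] [0.0374 0.0339] 73.0 0.0233
j0 230 [ 0.5942 -0.2474] [0.0343 0.0325] 69.8 0.035
j1 256 [ 0.4623 -0.2394] [0.0359 0.0318] 76.0 0.0349
j2 379 [ 0.4568 -0.392 ] [0.0336 0.0335] 75.2 0.035
t 21.48 shift cm [ 9.63 -1.13 -1.  ] turn [ 0.064 -0.     0.004] dist 9.75 F [-0.2 -0.3 -0.4]
```

View pics/side10.png

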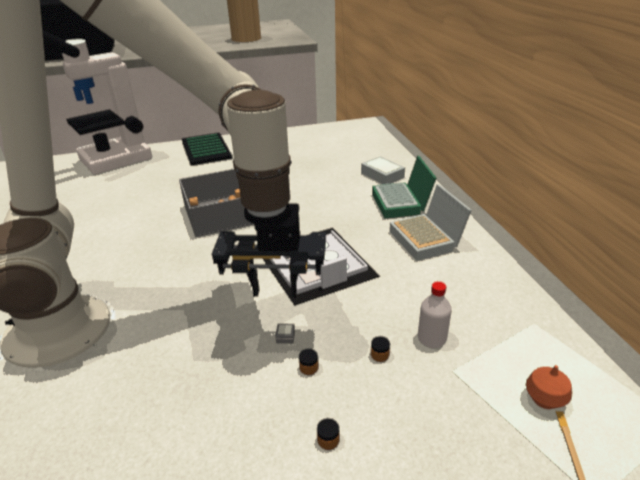

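View pics/top10.png

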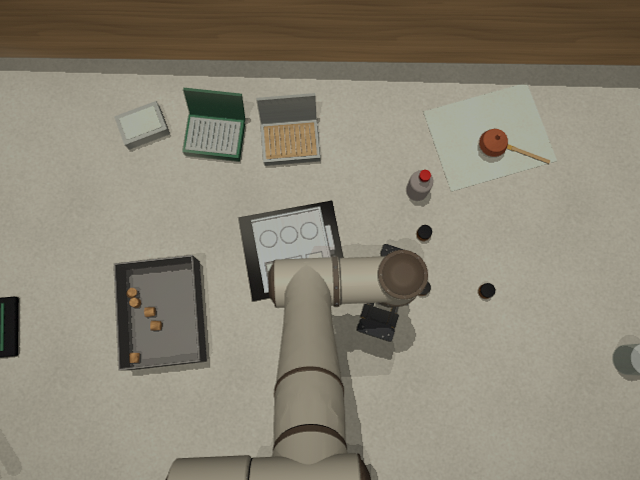

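The box at (285,332) in the side view lies below the open fingers, and the jars have not moved.

Request:
play_rows:
  plan:
    - [[1.5,-1.1,-1,0,0,0],[4,-1.1,-1,0.05,0,0],[6.5,-1.1,-1,0.05,0,0],[9,-1.1,-1,0.05,0,0],[9.6,-1.1,-1,0.05,0,0]]

```text
time_s: 22.1
tcp_pos: [0.4351, -0.1499, 0.0052]
ee_rot: [[-0.002, -0.952, 0.307], [-0.0, 0.307, 0.952], [-1.0, 0.001, -0.001]]
wrist_force: [-1.1, -0.1, 0.2]
gripper_width: 0.697
```

Request:
play_rows:
  plan:
    - [[0,0,0,0,0,0],[0,0,0,0,0,0],[0,0,0,0,0,0],[0,0,0,0,0,0]]
  hand: 0.0

```text
time_s: 22.6
tcp_pos: [0.4356, -0.1505, 0.0065]
ee_rot: [[0.002, -0.951, 0.308], [-0.0, 0.308, 0.951], [-1.0, -0.001, 0.0]]
wrist_force: [-0.4, 0.4, 2.8]
gripper_width: 0.388
```

Request:
play_rows:
  plan:
    - [[-1,0,0,0,0,0],[-4,0,0,0,0,0],[-8,0,0,0,0,0],[-10.5,0,0,0,0,0],[-11,0,0,0,0,0]]

```text
time_s: 23.22
tcp_pos: [0.436, -0.1505, 0.1179]
ee_rot: [[0.005, -0.951, 0.308], [-0.0, 0.308, 0.951], [-1.0, -0.004, 0.001]]
wrist_force: [-0.1, 0.6, -0.8]
gripper_width: 0.383
```

```bash
python3 - <<'E'
from h import *
plan([.5134,.0654,.10],down(102.4))
E
```

```text
t 23.23 shift cm [ 1.82 -0.7  22.92] turn [-3.034e+00  1.000e-03  2.700e-02] dist 23.01 F [-0.1  0.6 -0.8]
```

Request:
play_rows:
  plan:
    - [[0,0,2,-0.4,0,0],[0,-0.2,6.5,-1.2,0,0],[0,-0.4,12,-2.1,0,0],[0,-0.6,17.5,-2.8,0,0],[0,-0.7,21.5,-3,0,0]]

```text
time_s: 23.85
tcp_pos: [0.5078, 0.0537, 0.1148]
ee_rot: [[-0.002, -0.977, -0.211], [-0.001, -0.211, 0.977], [-1.0, 0.002, -0.0]]
wrist_force: [1.2, -0.8, -0.3]
gripper_width: 0.39
```

Request:
play_rows:
  plan:
    - [[0.8,-0.3,1.3,0,0,0],[1.8,-0.3,1.4,0,0,0],[1.8,-0.3,1.4,0,0,0]]

```text
time_s: 24.22
tcp_pos: [0.5062, 0.0648, 0.0961]
ee_rot: [[-0.004, -0.978, -0.207], [-0.002, -0.207, 0.978], [-1.0, 0.004, -0.001]]
wrist_force: [0.3, -0.1, -0.1]
gripper_width: 0.383
```

```bash
python3 - <<'E'
from h import *
plan([.5134,.0654,.013],down(102.4))
E
```

```text
t 24.23 shift cm [ 8.31 -0.75 -0.08] turn [-0.043 -0.004 -0.025] dist 8.34 F [ 0.3 -0.1 -0.1]
```

Request:
play_rows:
  plan:
    - [[1.5,-0.7,-0.1,0,0,0],[4,-0.75,-0.1,-0.05,0,0],[6.5,-0.75,-0.1,-0.05,0,0],[7.8,-0.75,-0.1,-0.05,0,0],[8.2,-0.75,-0.1,-0.05,0,0]]

```text
time_s: 24.85
tcp_pos: [0.5154, 0.0662, 0.0149]
ee_rot: [[-0.001, -0.976, -0.217], [-0.001, -0.217, 0.976], [-1.0, 0.001, -0.0]]
wrist_force: [-0.5, 0.8, -0.5]
gripper_width: 0.386
```

Request:
play_rows:
  plan:
    - [[0.1,0,0,0,0,0],[0.2,0,0,0,0,0]]

```text
time_s: 25.1
tcp_pos: [0.5161, 0.0671, 0.0145]
ee_rot: [[0.002, -0.976, -0.217], [0.001, -0.217, 0.976], [-1.0, -0.002, 0.0]]
wrist_force: [0.4, 0.2, -0.3]
gripper_width: 0.384
```

Request:
play_rows:
  plan:
    - [[0.1,0,0,0,0,0],[0.2,0,0,0,0,0],[0.2,0,0,0,0,0]]

```text
time_s: 25.48
tcp_pos: [0.5158, 0.067, 0.0125]
ee_rot: [[0.001, -0.976, -0.218], [0.0, -0.218, 0.976], [-1.0, -0.001, 0.0]]
wrist_force: [-1.5, -0.5, 4.8]
gripper_width: 0.388
```

Contact. I'll release and rise, then move over jar1.

Request:
play_rows:
  plan:
    - [[0,0,0,0,0,0],[0,0,0,0,0,0],[-1,0,0,0,0,0],[-4,0,0,0,0,0],[-9,0,0,0,0,0]]
  hand: 0.55

```text
time_s: 26.1
tcp_pos: [0.5144, 0.0663, 0.1018]
ee_rot: [[-0.004, -0.976, -0.217], [-0.002, -0.217, 0.976], [-1.0, 0.004, -0.001]]
wrist_force: [0.9, 0.5, -0.5]
gripper_width: 0.549
```

```bash
python3 - <<'E'
from h import *
plan([.4565,-.390,.15],down(102))
E
```

```text
t 26.1 shift cm [ -4.73  15.58 -43.29] turn [ 0.054 -0.004 -0.022] dist 46.25 F [ 0.9  0.5 -0.5]
```

Request:
play_rows:
  plan:
    - [[-3,0.8,-2.5,0,0,0],[-4.7,2.7,-7.5,0,0,0],[-4.7,4.7,-13,0,0,0],[-4.7,6.7,-18.5,0,0,0],[-4.7,8.7,-24,0,0,0]]
  hand: 0.75

```text
time_s: 26.72
tcp_pos: [0.4824, -0.1881, 0.1497]
ee_rot: [[0.001, -0.976, -0.218], [-0.0, -0.218, 0.976], [-1.0, -0.001, -0.0]]
wrist_force: [1.3, -0.3, 0.5]
gripper_width: 0.748
```

Request:
play_rows:
  plan:
    - [[0,2,-5.5,0,0,0],[0,4,-11,0,0,0],[0,5.8,-16,0,0,0],[1,6.9,-19,0,0,0],[3,6.9,-19.3,0,0,0]]

```text
time_s: 27.35
tcp_pos: [0.4572, -0.3924, 0.1195]
ee_rot: [[0.002, -0.977, -0.214], [-0.002, -0.214, 0.977], [-1.0, -0.002, -0.002]]
wrist_force: [0.1, 0.1, -1.3]
gripper_width: 0.75
```

```bash
python3 - <<'E'
from seg import *
plan([.4565,-.390,.02],down(102))
im,d=r.capture('side');cv2.imwrite('pics/side11.png',im)
tops('side',None,d,dict(j0=(380,348),j1=(308,361),j2=(328,433)))
im2,d2=r.capture('top');cv2.imwrite('pics/top11.png',im2)
tops('top',None,d2,dict(j0=(424,232),j1=(422,287),j2=(487,290)))
E
```

```text
t 27.35 shift cm [9.95 0.03 0.27] turn [ 0.036 -0.011  0.011] dist 9.95 F [ 0.1  0.1 -1.3]
j0 19 [ 0.5993 -0.2614] [0.0074 0.0082] 58.6 0.0339
j1 21 [ 0.4683 -0.2547] [0.0182 0.0037] 23.5 0.0306
j2 380 [ 0.4561 -0.3916] [0.0344 0.0344] 28.7 0.0349
j0 52 [ 0.5873 -0.2378] [0.0321 0.0187] 50.7 0.0355
j1 none
j2 113 [ 0.4557 -0.3883] [0.0324 0.0317] 20.8 0.0348
```

View pics/side11.png

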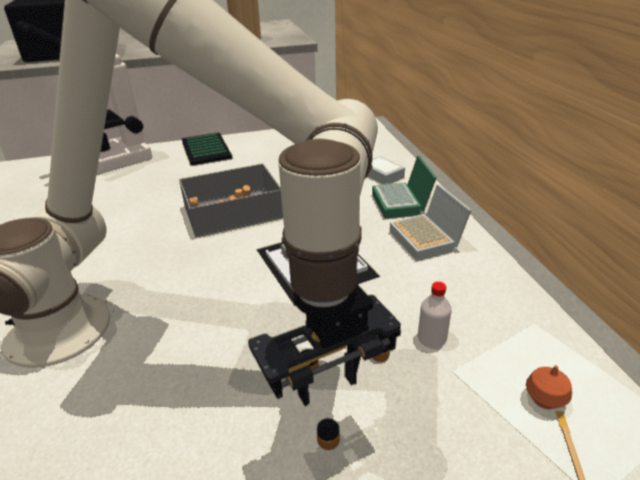

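View pics/top11.png

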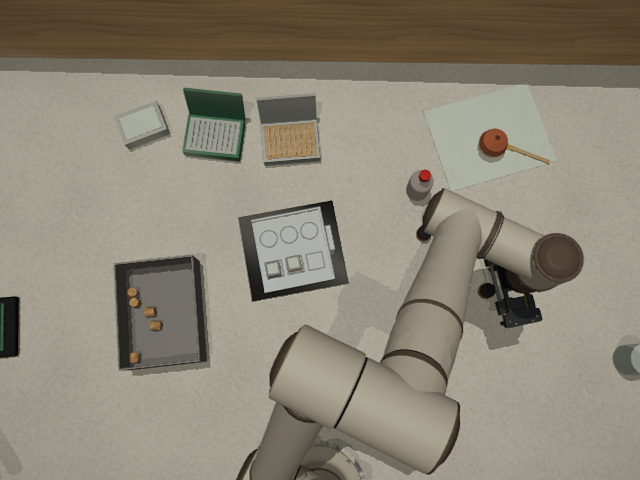

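Both boxes sit on their squares at (274,269) and (294,264). The jar at (328,433) in the side view stands between the open fingers.

Request:
play_rows:
  plan:
    - [[2.5,0,0.2,0,0,0],[5.5,0,0.2,0,0,0],[8.5,0,0.2,0,0,0],[10.5,0,0.2,0,0,0],[11,0,0.2,0,0,0]]

```text
time_s: 28.08
tcp_pos: [0.4567, -0.3871, 0.0085]
ee_rot: [[-0.002, -0.976, -0.218], [0.001, -0.218, 0.976], [-1.0, 0.001, 0.001]]
wrist_force: [0.6, 0.2, 0.2]
gripper_width: 0.75
```

Request:
play_rows:
  plan:
    - [[0,0,0,0,0,0],[0,0,0,0,0,0],[0,0,0,0,0,0],[0,0,0,0,0,0]]
  hand: 0.0

```text
time_s: 28.58
tcp_pos: [0.4571, -0.3879, 0.0094]
ee_rot: [[0.001, -0.976, -0.217], [-0.0, -0.217, 0.976], [-1.0, -0.001, -0.001]]
wrist_force: [-1.2, 0.9, 2.9]
gripper_width: 0.41
```

Request:
play_rows:
  plan:
    - [[-1,0,0,0,0,0],[-4,0,0,0,0,0],[-9,0,0,0,0,0],[-13,0,0,0,0,0],[-15,0,0,0,0,0]]

```text
time_s: 29.2
tcp_pos: [0.4578, -0.3884, 0.1624]
ee_rot: [[0.005, -0.976, -0.218], [-0.003, -0.218, 0.976], [-1.0, -0.004, -0.003]]
wrist_force: [0.5, -0.1, -1.2]
gripper_width: 0.407
```

```bash
python3 - <<'E'
from seg import *
D=np.load('top9.npy')
plan([.5771,.1305,.12],down(102.4))
im=cv2.imread('pics/top11.png');hsv=cv2.cvtColor(im,cv2.COLOR_BGR2HSV)
# label centers (bright) on box tops z=.028
g=cv2.resize(im[250:285,255:310],None,fx=8,fy=8,interpolation=2);cv2.imwrite('pics/boxes11.png',g)
E
```

```text
t 29.2 shift cm [  4.16 -22.91  48.07] turn [ 0.016 -0.02   0.022] dist 53.41 F [ 0.5 -0.1 -1.2]
```

View pics/boxes11.png

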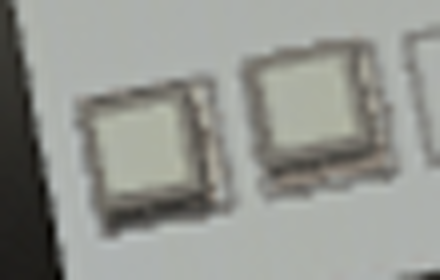

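In the crop both boxes are square to the tray and on their marks, with label centres at (142,152) and (307,110). The jar is held with an opening of 35.7 mm.

Request:
play_rows:
  plan:
    - [[0,-1,2.5,0,0,0],[0,-3,7,0,0,0],[0,-5.4,12,0,0,0],[0,-7.8,17,0,0,0],[0,-10.2,22,0,0,0]]

```text
time_s: 29.82
tcp_pos: [0.5089, -0.1492, 0.1596]
ee_rot: [[0.001, -0.976, -0.217], [-0.0, -0.217, 0.976], [-1.0, -0.001, -0.0]]
wrist_force: [1.3, -0.3, -0.9]
gripper_width: 0.404
```

Request:
play_rows:
  plan:
    - [[0,-2.4,5,0,0,0],[0,-4.8,10,0,0,0],[0,-7.2,15,0,0,0],[0,-9.6,20,0,0,0],[0.5,-11.6,24,0,0,0]]

```text
time_s: 30.45
tcp_pos: [0.5703, 0.1109, 0.1549]
ee_rot: [[0.002, -0.976, -0.218], [0.001, -0.218, 0.976], [-1.0, -0.002, 0.0]]
wrist_force: [0.2, 0.2, -0.6]
gripper_width: 0.401
```

```bash
python3 - <<'E'
from seg import *
a=np.radians(12.4);T=np.array([[np.cos(a),-np.sin(a)],[np.sin(a),np.cos(a)]])
for (u,v),sq in [((272.3,268.6),(.5023,.1143)),((292.9,263.3),(.5134,.0654))]:
    w=onz('top',u,v,.028)[:2];print(w,(w-sq).round(4))
plan([.5771,.1305,.07],down(102.4))
E
```

```text
[0.50001972 0.1166756 ] [-0.0023  0.0024]
[0.51335418 0.06831305] [-0.      0.0029]
t 30.45 shift cm [ 8.49 -1.08  1.76] turn [0.022 0.002 0.012] dist 8.74 F [ 0.2  0.2 -0.6]
```

Request:
play_rows:
  plan:
    - [[1.5,-0.9,1.2,0,0,0],[4,-1.1,1.6,0,0,0],[6.5,-1.1,1.6,0,0,0],[8.5,-1.1,1.6,0,0,0],[8.5,-1.1,1.6,0,0,0]]

```text
time_s: 31.08
tcp_pos: [0.5754, 0.1251, 0.0669]
ee_rot: [[-0.005, -0.976, -0.216], [-0.002, -0.216, 0.976], [-1.0, 0.005, -0.001]]
wrist_force: [-0.7, 0.1, -1.6]
gripper_width: 0.407
```

```bash
python3 - <<'E'
from seg import *
plan([.5771,.1295,.0165],down(102.4))
E
```

```text
t 31.07 shift cm [ 5.04 -0.28  0.4 ] turn [ 0.007 -0.006 -0.028] dist 5.06 F [-0.7  0.1 -1.6]
```

Request:
play_rows:
  plan:
    - [[1.2,-0.2,0.4,0,0,0],[2.8,-0.25,0.4,0,0,0],[4.2,-0.25,0.4,0,0,0],[4.9,-0.25,0.4,0,0,0],[5,-0.25,0.4,0,0,0]]

```text
time_s: 31.7
tcp_pos: [0.5783, 0.1309, 0.018]
ee_rot: [[-0.001, -0.976, -0.217], [-0.001, -0.217, 0.976], [-1.0, 0.001, -0.0]]
wrist_force: [0.4, 0.1, -1.0]
gripper_width: 0.405
```

Request:
play_rows:
  plan:
    - [[0.1,0,0,0,0,0],[0.2,0,0,0,0,0]]

```text
time_s: 31.95
tcp_pos: [0.5789, 0.1312, 0.0172]
ee_rot: [[0.001, -0.976, -0.217], [0.0, -0.217, 0.976], [-1.0, -0.001, 0.0]]
wrist_force: [0.0, 0.2, -0.8]
gripper_width: 0.408
```

Request:
play_rows:
  plan:
    - [[0.1,0,0,0,0,0],[0.2,-0.1,-0.1,0,0,0],[0.2,-0.1,-0.1,0,0,0]]

```text
time_s: 32.33
tcp_pos: [0.5799, 0.1304, 0.0154]
ee_rot: [[0.0, -0.976, -0.218], [0.0, -0.218, 0.976], [-1.0, -0.0, 0.0]]
wrist_force: [-1.7, 0.9, 5.3]
gripper_width: 0.407
```

Request:
play_rows:
  plan:
    - [[0,0,0,0,0,0],[0,0,0,0,0,0],[-1,0,0,0,0,0],[-5,0,0,0,0,0],[-10,0,0,0,0,0]]
  hand: 0.58

```text
time_s: 32.95
tcp_pos: [0.5792, 0.1299, 0.1153]
ee_rot: [[-0.002, -0.976, -0.217], [-0.001, -0.217, 0.976], [-1.0, 0.002, -0.001]]
wrist_force: [0.7, 0.5, 0.5]
gripper_width: 0.575
```

```bash
python3 - <<'E'
from h import *
plan([.594,-.246,.17],down(2))
E
```

```text
t 32.95 shift cm [ -5.43   6.73 -37.02] turn [ 1.0055e+01 -1.5000e-02 -6.0000e-03] dist 38.01 F [0.7 0.5 0.5]
```

Next is jar0, by the dropper. I'm turning the jaws along y so the body stays clear of the bottle.

Request:
play_rows:
  plan:
    - [[-2,0.5,-2,1,0,0],[-4,1.5,-7,2,0,0],[-5.4,2.5,-12.5,3,0,0],[-5.4,3.5,-18,4,0,0],[-5.4,4.4,-23,5,0,0]]
  hand: 0.75

```text
time_s: 33.58
tcp_pos: [0.5868, -0.1057, 0.1699]
ee_rot: [[0.002, -0.79, 0.613], [0.0, 0.613, 0.79], [-1.0, -0.001, 0.001]]
wrist_force: [1.4, 0.4, 0.1]
gripper_width: 0.747
```

```bash
python3 - <<'E'
from h import *
plan([.594,-.246,.17],down(2))
E
```

```text
t 33.58 shift cm [-1.000e-02 -9.170e+00 -1.065e+01] turn [5.021e+00 9.000e-03 5.000e-03] dist 14.05 F [1.4 0.4 0.1]
```

Request:
play_rows:
  plan:
    - [[0,-2.5,-3,1,0,0],[0,-5,-6,2,0,0],[0,-7.5,-8.7,3,0,0],[0,-9,-10.5,4,0,0],[0,-9,-10.5,5,0,0]]

```text
time_s: 34.2
tcp_pos: [0.5941, -0.2438, 0.169]
ee_rot: [[0.0, -0.036, 0.999], [-0.0, 0.999, 0.036], [-1.0, -0.0, 0.0]]
wrist_force: [-0.3, 0.2, -0.4]
gripper_width: 0.751
```

Request:
play_rows:
  plan:
    - [[1,0,0,0,0,0],[3,0,0,0,0,0],[5,0,0,0,0,0],[5,0,0,0,0,0]]

```text
time_s: 34.7
tcp_pos: [0.593, -0.2411, 0.1167]
ee_rot: [[-0.004, -0.047, 0.999], [0.001, 0.999, 0.047], [-1.0, 0.001, -0.004]]
wrist_force: [-0.3, -0.8, 0.6]
gripper_width: 0.752
```

```bash
python3 - <<'E'
from seg import *
im,d=r.capture('side');cv2.imwrite('pics/side12.png',im)
tops('side',None,d,dict(j0=(380,348),j1=(308,361)))
im2,d2=r.capture('top');cv2.imwrite('pics/top12.png',im2)
plan([.594,-.246,.009],down(2))
E
```

```text
j0 231 [ 0.5948 -0.247 ] [0.0322 0.034 ] 83.5 0.035
j1 249 [ 0.4622 -0.2397] [0.036  0.0319] 76.4 0.0351
t 34.8 shift cm [11.01 -0.42 -0.09] turn [0.068 0.001 0.003] dist 11.02 F [0.  0.2 0.8]
```

View pics/side12.png

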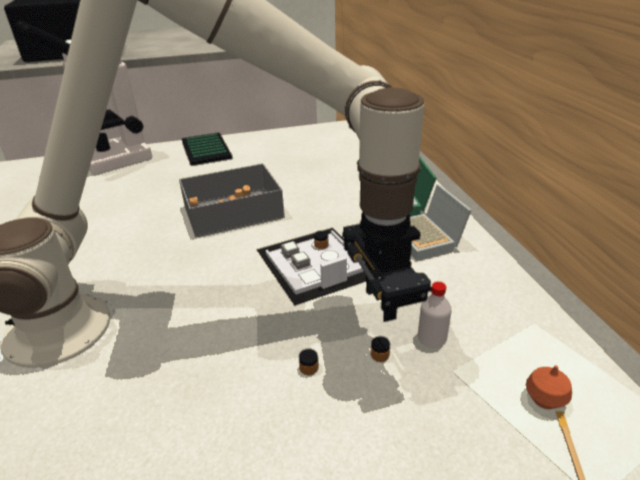

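View pics/top12.png

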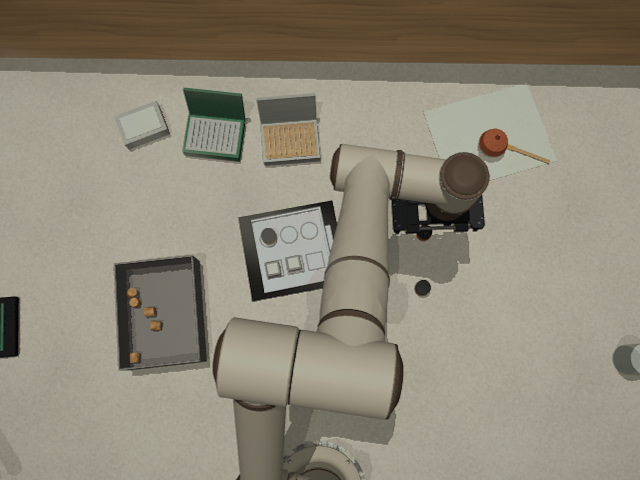

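The jar stands at (380,348) in the side view with the fingers above it. The dropper is at about (.70, -.237), some 40 mm clear of the body. Descending.

Request:
play_rows:
  plan:
    - [[2,-0.4,-0.1,0,0,0],[5,-0.4,-0.1,0,0,0],[8,-0.4,-0.1,0,0,0],[10.3,-0.4,-0.1,0,0,0],[10.9,-0.4,-0.1,0,0,0]]

```text
time_s: 35.42
tcp_pos: [0.5934, -0.2458, 0.0092]
ee_rot: [[-0.001, -0.046, 0.999], [0.0, 0.999, 0.046], [-1.0, 0.0, -0.001]]
wrist_force: [-1.5, -0.2, 0.3]
gripper_width: 0.754
```

Request:
play_rows:
  plan:
    - [[0,0,0,0,0,0],[0,0,0,0,0,0],[0,0,0,0,0,0],[0,0,0,0,0,0]]
  hand: 0.0

```text
time_s: 35.92
tcp_pos: [0.594, -0.246, 0.0106]
ee_rot: [[0.001, -0.045, 0.999], [-0.0, 0.999, 0.045], [-1.0, -0.0, 0.001]]
wrist_force: [-0.4, 1.0, 2.7]
gripper_width: 0.405
```

Request:
play_rows:
  plan:
    - [[-1,0,0,0,0,0],[-4,0,0,0,0,0],[-9,0,0,0,0,0],[-13.5,0,0,0,0,0],[-16,0,0,0,0,0]]

```text
time_s: 36.55
tcp_pos: [0.5945, -0.2462, 0.1737]
ee_rot: [[0.005, -0.045, 0.999], [-0.001, 0.999, 0.045], [-1.0, -0.001, 0.005]]
wrist_force: [0.5, -0.2, -1.3]
gripper_width: 0.404
```

```bash
python3 - <<'E'
from h import *
plan([.5876,.0805,.13],down(102.4))
E
```

```text
t 36.55 shift cm [ 4.32 32.67  0.76] turn [-9.983  0.013  0.03 ] dist 32.97 F [ 0.5 -0.2 -1.3]
```

Request:
play_rows:
  plan:
    - [[0,2,0,-0.5,0,0],[0,6,0,-1.5,0,0],[0,10.5,0.2,-2.5,0,0],[0,15,0.3,-3.5,0,0],[0,19.5,0.5,-4.5,0,0]]

```text
time_s: 37.17
tcp_pos: [0.5896, -0.0495, 0.1705]
ee_rot: [[0.001, -0.742, 0.671], [0.0, 0.671, 0.742], [-1.0, -0.0, 0.001]]
wrist_force: [1.0, 0.1, -0.2]
gripper_width: 0.406
```

```bash
python3 - <<'E'
from h import *
plan([.5876,.0805,.13],down(102.4))
E
```

```text
t 37.17 shift cm [4.05 8.87 9.51] turn [-5.453e+00  2.000e-03  3.000e-03] dist 13.62 F [ 1.   0.1 -0.2]
```

Request:
play_rows:
  plan:
    - [[0,3,3.2,-1,0,0],[0,5.5,6,-2,0,0],[0,7.8,8.5,-3,0,0],[0,8.9,9.5,-4,0,0],[1.5,8.9,9.5,-5,0,0]]

```text
time_s: 37.8
tcp_pos: [0.5891, 0.081, 0.1565]
ee_rot: [[0.004, -0.99, -0.139], [0.001, -0.139, 0.99], [-1.0, -0.004, 0.001]]
wrist_force: [0.6, -1.5, -1.5]
gripper_width: 0.402
```

Request:
play_rows:
  plan:
    - [[3,0,0,-0.45,0,0],[6,0,0,-0.45,0,0],[8,0,0,-0.45,0,0],[8,0,0,-0.45,0,0]]

```text
time_s: 38.3
tcp_pos: [0.5871, 0.0789, 0.0736]
ee_rot: [[-0.003, -0.978, -0.209], [-0.001, -0.209, 0.978], [-1.0, 0.004, -0.001]]
wrist_force: [-0.2, -0.4, -0.5]
gripper_width: 0.405
```

```bash
python3 - <<'E'
from h import *
plan([.5876,.0805,.0165],down(102.4))
E
```

```text
t 38.3 shift cm [ 5.71 -0.1   0.15] turn [-0.036 -0.003 -0.021] dist 5.71 F [-0.2 -0.4 -0.5]
```

Request:
play_rows:
  plan:
    - [[1.5,0,0.1,0,0,0],[3.5,0,0.1,0,0,0],[5,0,0.1,0,0,0],[5.5,0,0.1,0,0,0],[5.7,0,0.1,0,0,0]]

```text
time_s: 38.92
tcp_pos: [0.5884, 0.0804, 0.0178]
ee_rot: [[0.0, -0.978, -0.209], [-0.0, -0.209, 0.978], [-1.0, -0.0, -0.0]]
wrist_force: [-0.5, -0.3, -0.3]
gripper_width: 0.404
```

Request:
play_rows:
  plan:
    - [[0.1,0,0,0,0,0],[0.2,0,0,0,0,0],[0.2,0,0,0,0,0]]

```text
time_s: 39.3
tcp_pos: [0.5886, 0.0804, 0.0165]
ee_rot: [[0.001, -0.978, -0.209], [0.0, -0.209, 0.978], [-1.0, -0.001, 0.0]]
wrist_force: [-1.5, -0.4, 2.1]
gripper_width: 0.405
```

Light contact. I'll release and go for jar1.

Request:
play_rows:
  plan:
    - [[0,0,0,0,0,0],[0,0,0,0,0,0],[-1,0,0,0,0,0],[-5,0,0,0,0,0],[-10,0,0,0,0,0]]
  hand: 0.58

```text
time_s: 39.92
tcp_pos: [0.5875, 0.08, 0.1164]
ee_rot: [[-0.002, -0.978, -0.209], [-0.001, -0.209, 0.978], [-1.0, 0.002, -0.0]]
wrist_force: [0.5, -0.7, 0.2]
gripper_width: 0.581
```

```bash
python3 - <<'E'
from h import *
plan([.4615,-.239,.15],down(102.4))
E
```

```text
t 39.92 shift cm [ -3.3   18.99 -28.57] turn [-0.035 -0.003 -0.014] dist 34.46 F [ 0.5 -0.7  0.2]
```

Request:
play_rows:
  plan:
    - [[-2,1.5,-2.2,0,0,0],[-3.3,4.5,-6.8,0,0,0],[-3.3,7.8,-11.6,0,0,0],[-3.3,11,-16.4,0,0,0],[-3.3,14.2,-21.2,0,0,0]]
  hand: 0.75

```text
time_s: 40.55
tcp_pos: [0.4928, -0.1582, 0.1497]
ee_rot: [[0.002, -0.978, -0.209], [-0.0, -0.209, 0.978], [-1.0, -0.001, -0.001]]
wrist_force: [0.5, 0.1, -0.4]
gripper_width: 0.745
```

Request:
play_rows:
  plan:
    - [[0,2.5,-4,0,0,0],[0,4.3,-6.5,0,0,0],[2,4.8,-7.4,0,0,0],[3.5,4.8,-7.4,0,0,0],[3.5,4.8,-7.4,0,0,0]]

```text
time_s: 41.18
tcp_pos: [0.4613, -0.2386, 0.1128]
ee_rot: [[-0.003, -0.978, -0.209], [0.001, -0.209, 0.978], [-1.0, 0.003, 0.001]]
wrist_force: [0.7, 0.4, 0.5]
gripper_width: 0.749
```

```bash
python3 - <<'E'
from seg import *
im,d=r.capture('side');cv2.imwrite('pics/side13.png',im)
tops('side',None,d,dict(j1=(308,361)))
im2,d2=r.capture('top');cv2.imwrite('pics/top13.png',im2)
tops('top',None,d2,dict(j1=(422,287)))
plan([.4615,-.239,.009],down(102.4))
E
```

```text
j1 251 [ 0.4623 -0.2394] [0.036 0.032] 77.4 0.0351
j1 38 [ 0.4571 -0.2265] [0.0291 0.0133] 11.8 0.0351
t 41.27 shift cm [10.51  0.12 -0.  ] turn [-0.027 -0.002  0.001] dist 10.51 F [ 0.3 -0.8  0.7]
```

View pics/side13.png

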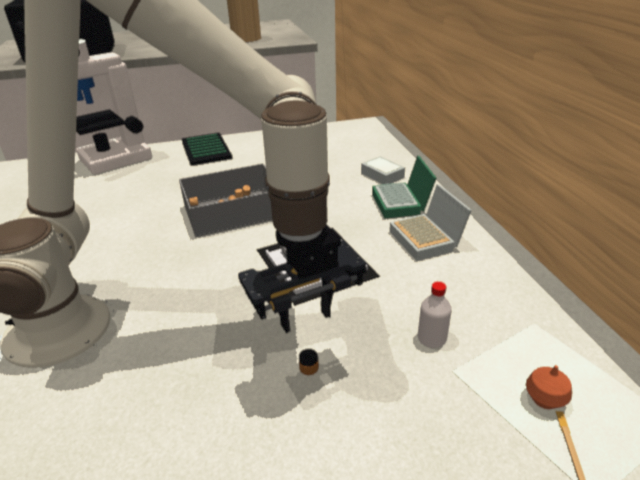

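View pics/top13.png

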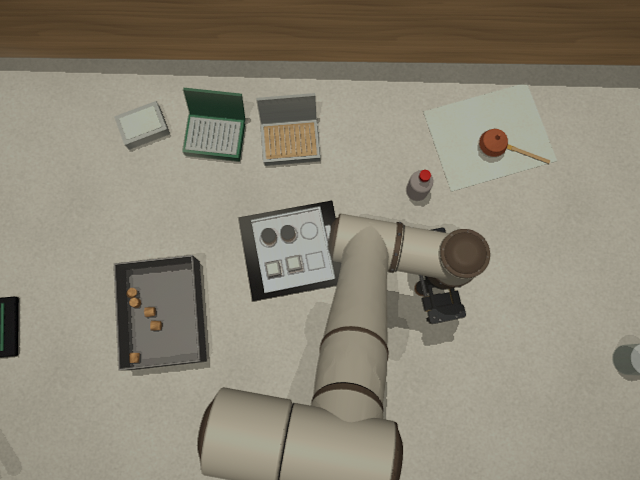

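The jars on the tray at (268,237) and (288,233) stand in their circles. The last jar is centred below the fingers at (308,361) in the side view.

Request:
play_rows:
  plan:
    - [[2,0.1,0,0,0,0],[5,0.1,0,0,0,0],[8,0.1,0,0,0,0],[10,0.1,0,0,0,0],[10.5,0.1,0,0,0,0]]

```text
time_s: 41.9
tcp_pos: [0.4612, -0.2388, 0.0082]
ee_rot: [[-0.001, -0.978, -0.21], [0.0, -0.21, 0.978], [-1.0, 0.001, 0.0]]
wrist_force: [-0.2, -0.5, -0.2]
gripper_width: 0.755
```

Request:
play_rows:
  plan:
    - [[0,0,0,0,0,0],[0,0,0,0,0,0],[0,0,0,0,0,0],[0,0,0,0,0,0]]
  hand: 0.0

```text
time_s: 42.4
tcp_pos: [0.4614, -0.2394, 0.0094]
ee_rot: [[0.001, -0.978, -0.209], [-0.0, -0.209, 0.978], [-1.0, -0.001, -0.0]]
wrist_force: [-0.6, 0.4, 2.2]
gripper_width: 0.408
```

Request:
play_rows:
  plan:
    - [[-1,0,0,0,0,0],[-4,0,0,0,0,0],[-8.5,0,0,0,0,0],[-12.5,0,0,0,0,0],[-14,0,0,0,0,0]]

```text
time_s: 43.02
tcp_pos: [0.4622, -0.2396, 0.1518]
ee_rot: [[0.005, -0.978, -0.209], [-0.001, -0.209, 0.978], [-1.0, -0.005, -0.002]]
wrist_force: [-0.5, -0.8, -0.5]
gripper_width: 0.408
```

```bash
python3 - <<'E'
from h import *
plan([.5984,.0322,.14],down(102.4))
E
```

```text
t 43.02 shift cm [  1.23 -18.99  23.74] turn [-0.034 -0.013  0.028] dist 30.43 F [-0.5 -0.8 -0.5]
```

Request:
play_rows:
  plan:
    - [[0,-2,2.5,0,0,0],[0,-6,7.5,0,0,0],[0,-10,12.5,0,0,0],[0,-14,17.5,0,0,0],[0,-17.5,21.8,0,0,0]]

```text
time_s: 43.65
tcp_pos: [0.5866, 0.0123, 0.1479]
ee_rot: [[-0.002, -0.978, -0.209], [-0.0, -0.209, 0.978], [-1.0, 0.002, 0.0]]
wrist_force: [0.7, -0.3, -0.6]
gripper_width: 0.406
```

Request:
play_rows:
  plan:
    - [[0,-1.5,1.9,0,0,0],[1,-1.5,1.9,0,0,0],[3,-1.5,1.9,0,0,0],[5,-1.5,1.9,0,0,0],[5,-1.5,1.9,0,0,0]]

```text
time_s: 44.28
tcp_pos: [0.5948, 0.0302, 0.0964]
ee_rot: [[-0.006, -0.978, -0.207], [-0.001, -0.207, 0.978], [-1.0, 0.006, -0.0]]
wrist_force: [-0.4, -0.2, 0.5]
gripper_width: 0.403
```

```bash
python3 - <<'E'
from h import *
plan([.5984,.0322,.0165],down(102.4))
im2,d2=r.capture('side');cv2.imwrite('pics/side14.png',im2[150:350,200:440].repeat(2,0).repeat(2,1))
E
```

```text
t 44.27 shift cm [ 7.98 -0.44  0.12] turn [-0.048 -0.001 -0.036] dist 8.0 F [-0.4 -0.2  0.5]
```

View pics/side14.png

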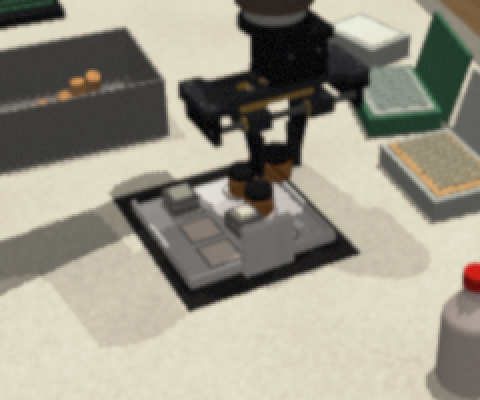

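The second box is no longer on the middle square; in the crop it is now at about (240,218). It must have been knocked aside. I'll measure it before lowering the jar.

```bash
python3 - <<'E'
from seg import *
im,d=r.capture('side')
a=np.radians(12.4);T=np.array([[np.cos(a),-np.sin(a)],[np.sin(a),np.cos(a)]]);c=np.array([.5505,.0735])
Q=cloud('side',d);k=np.zeros(d.shape,bool);k[230:285,270:350]=1
k&=(Q[...,2]>.02)&(Q[...,2]<.06)
q=Q[k];p=(q[:,:2]-c)@T
# print coarse map of heights in tray coords
for y0 in np.arange(.08,-.10,-.01):
    print('%6.2f'%y0,''.join('%4s'%(int(1000*np.median(q[m,2])) if (m:=((p[:,1]>y0-.005)&(p[:,1]<y0+.005)&(p[:,0]>x0-.005)&(p[:,0]<x0+.005))).sum()>0 else '.') for x0 in np.arange(-.08,.09,.01)))
im2,d2=r.capture('top');cv2.imwrite('pics/top15.png',cv2.resize(im2[190:310,230:370],None,fx=5,fy=5))
E
```

```text
0.08    .   .   .   .   .   .   .   .   .   .   .   .   .   .   .   .   .
  0.07    .   .   .  25  28  29  28   .   .   .   .   .   .   .   .   .   .
  0.06    .   .  30  29  30  29  30   .   .   .   .  41  41  41   .   .   .
  0.05    .   .  22  29  29  30  29   .   .   .  26  40  41  42   .   .   .
  0.04    .   .   .  27  28  29  25   .   .   .  31  35  41  41  28   .   .
  0.03    .   .   .  28  24  24  27   .   .   .   .  30  38  37   .   .   .
  0.02    .   .   .   .   .   .   .   .   .   .   .  37  41   .   .   .   .
  0.01    .   .   .   .   .   .   .   .   .   .   .  40  40  41   .   .   .
  0.00    .   .   .   .   .   .   .   .   .   .  33  41  40  40  41   .   .
 -0.01    .   .   .   .   .   .   .  22  29  29  32  34  39  37  40   .   .
 -0.02    .   .   .   .   .   .   .  29  29  29  28  34  30  31   .   .   .
 -0.03    .   .   .   .   .   .   .  27  30  29  29  29   .   .   .   .   .
 -0.04    .   .   .   .   .   .   .  25  29  28  28  25   .   .   .   .   .
 -0.05    .   .   .   .   .   .   .   .   .   .   .   .   .   .   .   .   .
 -0.06    .   .   .   .   .   .   .   .   .   .   .   .   .   .   .   .   .
 -0.07    .   .   .   .   .   .   .   .   .   .   .   .   .   .   .   .   .
 -0.08    .   .   .   .   .   .   .   .   .   .   .   .   .   .   .   .   .
 -0.09    .   .   .   .   .  40   .   .   .   .   .   .   .   .   .   .   .
```

View pics/top15.png

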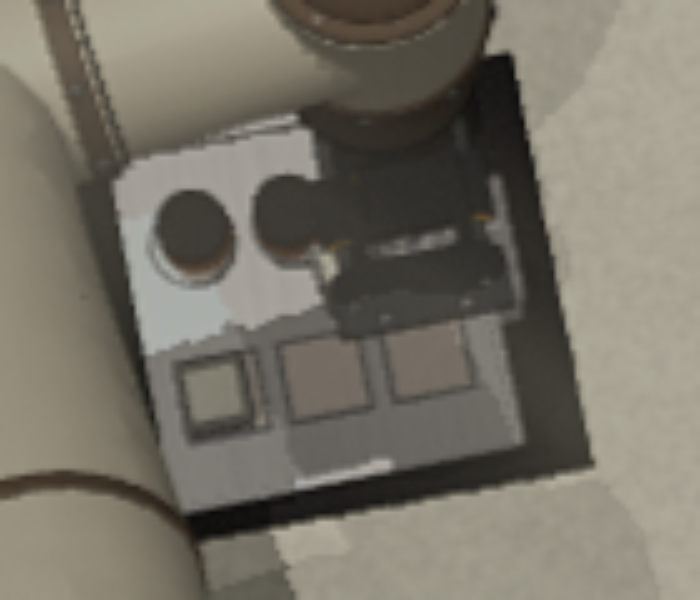

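The box is at about tray (+0.008, -0.028), in the way of the last circle. I'll set the jar down on the bench, re-place the box, then come back for the jar.

Request:
play_rows:
  plan:
    - [[-4,0,-1,0,0,0],[-5,3,-5,0,0,0],[-5,7,-10,0,0,0],[-5,11,-15,0,0,0],[-5,14.5,-19.5,0,0,0]]

```text
time_s: 45.05
tcp_pos: [0.4955, -0.1906, 0.1502]
ee_rot: [[0.003, -0.978, -0.209], [-0.0, -0.209, 0.978], [-1.0, -0.003, -0.001]]
wrist_force: [0.6, 0.1, -0.8]
gripper_width: 0.405
```

```bash
python3 - <<'E'
from h import *
plan([.4615,-.22,.012],down(102.4))
E
```

```text
t 45.05 shift cm [13.81  3.97 -2.15] turn [-0.033 -0.006  0.014] dist 14.53 F [ 0.6  0.1 -0.8]
```

Request:
play_rows:
  plan:
    - [[3,2,-1,0,0,0],[7,3.5,-2,0,0,0],[11,4,-2.2,0,0,0],[13,4,-2.2,0,0,0],[13.5,4,-2.2,0,0,0]]

```text
time_s: 45.68
tcp_pos: [0.4614, -0.219, 0.0134]
ee_rot: [[-0.001, -0.978, -0.208], [0.0, -0.208, 0.978], [-1.0, 0.001, 0.0]]
wrist_force: [0.5, 0.6, -0.1]
gripper_width: 0.407
```

Request:
play_rows:
  plan:
    - [[0.1,0,0,0,0,0],[0.3,0,0,0,0,0],[0.3,0,0,0,0,0]]

```text
time_s: 46.05
tcp_pos: [0.4623, -0.2187, 0.0115]
ee_rot: [[0.002, -0.978, -0.209], [-0.0, -0.209, 0.978], [-1.0, -0.001, -0.001]]
wrist_force: [-0.3, 0.5, -0.2]
gripper_width: 0.406
```

Request:
play_rows:
  plan:
    - [[0.1,0,0,0,0,0],[0.2,0,0,0,0,0],[0.2,0,0,0,0,0]]

```text
time_s: 46.42
tcp_pos: [0.4619, -0.2187, 0.0093]
ee_rot: [[0.0, -0.978, -0.209], [-0.0, -0.209, 0.978], [-1.0, -0.0, -0.0]]
wrist_force: [-0.8, 0.9, 4.5]
gripper_width: 0.406
```

Request:
play_rows:
  plan:
    - [[0,0,0,0,0,0],[0,0,0,0,0,0],[-1,0,0,0,0,0],[-5,0,0,0,0,0],[-10,0,0,0,0,0]]
  hand: 0.7

```text
time_s: 47.05
tcp_pos: [0.461, -0.2186, 0.1095]
ee_rot: [[-0.002, -0.978, -0.209], [0.0, -0.209, 0.978], [-1.0, 0.002, 0.001]]
wrist_force: [1.7, -0.3, 1.4]
gripper_width: 0.696
```

Request:
play_rows:
  plan:
    - [[-3,0,-4,0,0,0],[-6,0,-9,0,0,0],[-6,0,-15,0,0,0],[-6,0,-17,0,0,0]]

```text
time_s: 47.55
tcp_pos: [0.4974, -0.3878, 0.1694]
ee_rot: [[0.001, -0.979, -0.206], [-0.001, -0.206, 0.979], [-1.0, -0.001, -0.001]]
wrist_force: [-0.6, 1.0, 0.5]
gripper_width: 0.703
```

```bash
python3 - <<'E'
from seg import *
s=r.sense();print(s['tcp_pos'],s['time_s'])
im,d=r.capture('side');cv2.imwrite('pics/side16.png',im)
tops('side',None,d,dict(j1=(305,352)))
im2,d2=r.capture('top');cv2.imwrite('pics/top16.png',cv2.resize(im2[190:310,230:370],None,fx=5,fy=5,interpolation=2))
cv2.imwrite('pics/top16f.png',im2);np.save('top16.npy',d2);np.save('side16.npy',d)
E
```

```text
[ 0.49744595 -0.38782928  0.16942352] 47.55
j1 35 [ 0.4608 -0.2278] [0.013  0.0325] 70.8 0.0337
```

View pics/top16.png

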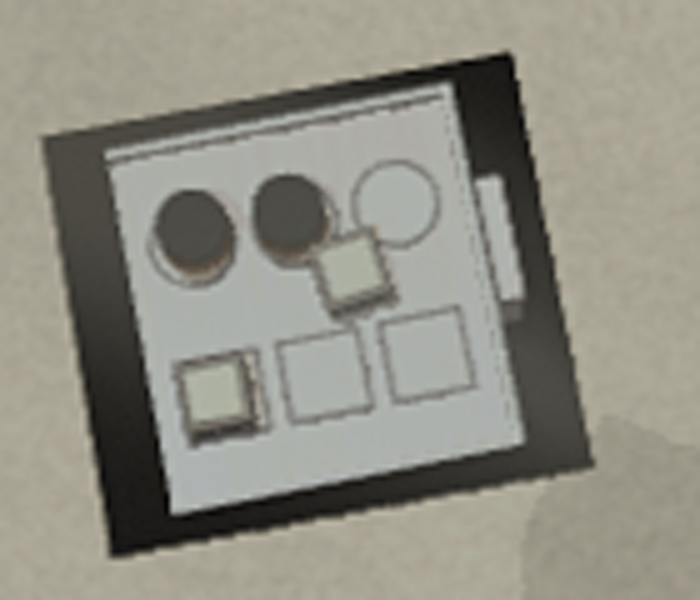

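View pics/side16.png

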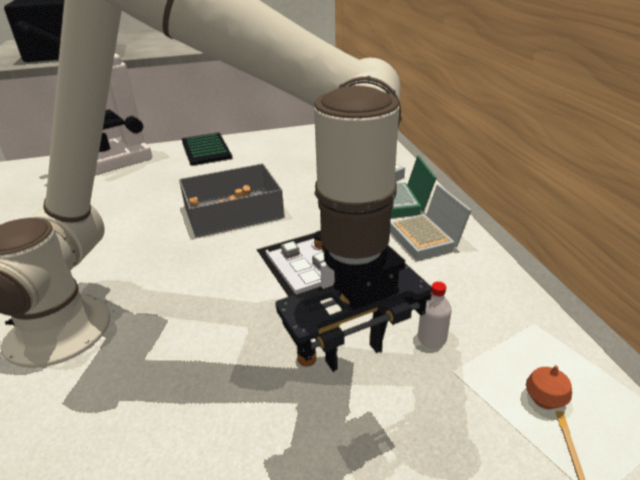

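The top view is clear. The loose box's label is at crop (350,265), touching the right circle's edge and close to the middle jar. I'll grip it with the jaws along tray y, a little towards -x, so the fingers clear the jar.

```bash
python3 - <<'E'
from seg import *
im=cv2.imread('pics/top16f.png')
a=np.radians(12.4);T=np.array([[np.cos(a),-np.sin(a)],[np.sin(a),np.cos(a)]]);c=np.array([.5505,.0735])
x0,y0=230,190
big=cv2.resize(im[190:310,230:370],None,fx=5,fy=5,interpolation=2).astype(int)
# label: greenish: g > b
m=((big[...,1]-big[...,0]>4)&(big[...,1]>165)).astype(np.uint8)
m=cv2.morphologyEx(m,cv2.MORPH_OPEN,np.ones((5,5)))
for k in cv2.findContours(m,0,2)[0]:
    if cv2.contourArea(k)<1500: continue
    b=cv2.boxPoints(cv2.minAreaRect(k));
    if not(120<b[:,0].mean()<500 and 200<b[:,1].mean()<480): continue
    w=np.array([onz('top',(p[0]+.5)/5-.5+x0,(p[1]+.5)/5-.5+y0,.028)[:2] for p in b])
    e=w[1]-w[0];print('label px',b.mean(0),'c',w.mean(0).round(4),'tray',(T.T@(w.mean(0)-c)).round(4),'ang',np.degrees(np.arctan2(e[1],e[0]))%90,np.linalg.norm(np.diff(w,axis=0),axis=1).round(4))
# cross-check by depth
for n in('top','side'):
    D=np.load(n+'16.npy');Q=cloud(n,D);p=(Q[...,:2]-c)@T
    k=(p[...,0]>-.018)&(p[...,0]<.05)&(p[...,1]<.012)&(p[...,1]>-.07)&(Q[...,2]>.024)&(Q[...,2]<.0325)&((p[...,0]<.022)|(p[...,1]<-.02))
    q=Q[k][:,:2].astype(np.float32)
    if len(q)>10: print(n,len(q),cv2.minAreaRect(q))
g=cv2.cvtColor(im,cv2.COLOR_BGR2GRAY)
# jar caps
for nm,(u,v),rr in [('jA',(194,229),(.5771,.1305)),('jB',(290,215),(.5876,.0815))]:
    k=((big.max(2)<90)).astype(np.uint8);nl,lab,st,ce=cv2.connectedComponentsWithStats(k);l=lab[v,u];print(nm,st[l],onz('top',(ce[l][0]+.5)/5-.5+x0,(ce[l][1]+.5)/5-.5+y0,.040)[:2].round(4),rr)
E
```

```text
label px [308.13373 445.16336] c [0.4768 0.0714] tray [-0.0724  0.0138] ang 85.81394574089853 [0.0361 0.0378 0.0361]
label px [213.25002 392.25   ] c [0.5013 0.1168] tray [-0.0387  0.0529] ang 12.263851538951783 [0.0231 0.023  0.0231]
label px [429.18774 368.70978] c [0.514 0.015] tray [-0.0482 -0.0493] ang 13.0423221002887 [0.0335 0.0205 0.0334]
label px [349.64996 267.95   ] c [0.5621 0.0536] tray [ 0.0071 -0.0219] ang 19.620696705887354 [0.0229 0.0226 0.0229]
label px [394.3363  201.54427] c [0.5948 0.0329] tray [ 0.0345 -0.0491] ang 50.50346569992228 [0.0349 0.0334 0.0348]
label px [298.7762  227.58025] c [0.5818 0.0782] tray [ 0.0316 -0.0021] ang 12.393369286588012 [0.1676 0.1087 0.1652]
top 168 ((0.559942364692688, 0.05709782987833023), (0.03535880148410797, 0.038977738469839096), 19.829498291015625)
side 103 ((0.555749773979187, 0.05560273677110672), (0.04998228698968887, 0.026259655132889748), 78.68386840820312)
jA [ 156  191   78   77 4482] [0.5772 0.1271] (0.5771, 0.1305)
jB [ 255  176   71   77 4354] [0.5854 0.0825] (0.5876, 0.0815)
```

```bash
python3 - <<'E'
from h import *
plan([.5577,.0526,.15],down(19.6))
E
```

```text
t 47.65 shift cm [  1.85 -14.99  41.77] turn [ 8.228e+00 -1.000e-03  1.000e-03] dist 44.41 F [ 0.2  1.4 -0.3]
```

Request:
play_rows:
  plan:
    - [[0,-1,2.5,0.9,0,0],[0,-3,8,1.8,0,0],[0,-5,13.5,2.7,0,0],[0,-7,19,3.6,0,0],[0,-8.8,24.5,4.5,0,0]]
  hand: 0.55

```text
time_s: 48.28
tcp_pos: [0.5317, -0.1243, 0.1693]
ee_rot: [[0.001, -0.837, 0.547], [0.0, 0.547, 0.837], [-1.0, -0.0, 0.0]]
wrist_force: [1.1, 0.6, -0.2]
gripper_width: 0.549
```

```bash
python3 - <<'E'
from h import *
plan([.5577,.0526,.15],down(19.6))
E
```

```text
t 48.27 shift cm [ 1.94  7.51 16.23] turn [3.721e+00 3.000e-03 2.000e-03] dist 17.99 F [ 1.1  0.6 -0.2]
```

Request:
play_rows:
  plan:
    - [[0,2.3,5,0.9,0,0],[0,4.5,9.8,1.8,0,0],[0,6.3,13.8,2.7,0,0],[1,7.3,15.8,3.5,0,0],[2,7.4,16,3.7,0,0]]

```text
time_s: 48.9
tcp_pos: [0.5565, 0.05, 0.149]
ee_rot: [[0.001, -0.345, 0.939], [0.0, 0.939, 0.345], [-1.0, 0.0, 0.001]]
wrist_force: [-0.1, -0.0, -0.3]
gripper_width: 0.549
```

Request:
play_rows:
  plan:
    - [[2,0,0,0,0,0],[5,0,0,0,0,0],[6,0,0,0,0,0],[6,0,0,0,0,0]]

```text
time_s: 49.4
tcp_pos: [0.5567, 0.0477, 0.0888]
ee_rot: [[-0.001, -0.344, 0.939], [-0.0, 0.939, 0.344], [-1.0, -0.0, -0.001]]
wrist_force: [-0.4, 0.7, -0.3]
gripper_width: 0.551
```

```bash
python3 - <<'E'
from h import *
plan([.5577,.0526,.0125],down(19.6))
im2,d2=r.capture('side');cv2.imwrite('pics/side17.png',im2[180:330,230:410].repeat(3,0).repeat(3,1))
E
```

```text
t 49.4 shift cm [7.63 0.42 0.27] turn [ 0.049 -0.005  0.001] dist 7.64 F [-0.4  0.7 -0.3]
```

View pics/side17.png

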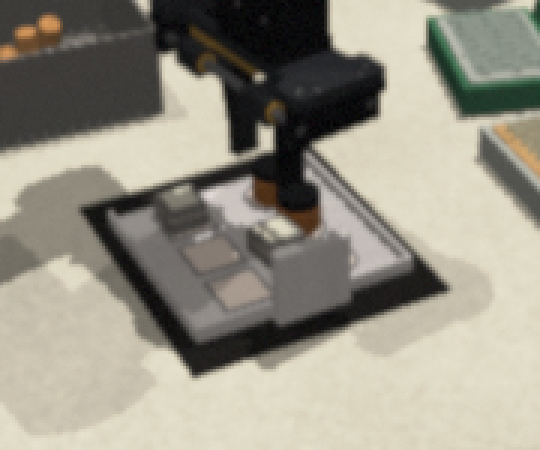

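The loose box is under the fingers at crop (275,240), with the jar beside it at (300,205). Descending carefully.

Request:
play_rows:
  plan:
    - [[1.2,0.4,0.2,0,0,0],[2.8,0.4,0.2,0.05,0,0],[4.4,0.4,0.2,0.05,0,0],[5.2,0.4,0.2,0.05,0,0],[5.2,0.4,0.2,0.05,0,0]]

```text
time_s: 50.08
tcp_pos: [0.5571, 0.0517, 0.0357]
ee_rot: [[-0.002, -0.335, 0.942], [-0.001, 0.942, 0.335], [-1.0, -0.0, -0.002]]
wrist_force: [-0.1, -0.3, 0.5]
gripper_width: 0.554
```

Request:
play_rows:
  plan:
    - [[0.8,0,0,0,0,0],[1.5,0,0,0,0,0],[2.1,0,0,0,0,0],[2.3,0,0,0,0,0]]

```text
time_s: 50.58
tcp_pos: [0.5573, 0.0519, 0.0132]
ee_rot: [[-0.001, -0.335, 0.942], [-0.0, 0.942, 0.335], [-1.0, 0.0, -0.001]]
wrist_force: [-0.0, 0.2, 0.3]
gripper_width: 0.552
```

Request:
play_rows:
  plan:
    - [[0,0,0,0,0,0],[0,0,0,0,0,0],[0,0,0,0,0,0]]
  hand: 0.0

```text
time_s: 50.95
tcp_pos: [0.5577, 0.052, 0.014]
ee_rot: [[0.0, -0.335, 0.942], [0.0, 0.942, 0.335], [-1.0, 0.0, 0.001]]
wrist_force: [0.0, 1.2, 0.7]
gripper_width: 0.39
```

Request:
play_rows:
  plan:
    - [[-1,0,0,0,0,0],[-4,0,0,0,0,0],[-7.5,0,0,0,0,0],[-9,0,0,-1,0,0],[-9,0,0,-2,0,0]]

```text
time_s: 51.58
tcp_pos: [0.5587, 0.0524, 0.1064]
ee_rot: [[0.004, -0.641, 0.767], [0.002, 0.767, 0.641], [-1.0, -0.002, 0.004]]
wrist_force: [-0.5, 0.3, -0.8]
gripper_width: 0.387
```

Request:
play_rows:
  plan:
    - [[0,0,0,-1,0,0],[0,0,0,-2,0,0],[0,0,0,-3,0,0],[0,0,0,-4,0,0],[0,0,0,-5,0,0]]

```text
time_s: 52.2
tcp_pos: [0.5576, 0.052, 0.1045]
ee_rot: [[0.001, -1.0, 0.002], [0.0, 0.002, 1.0], [-1.0, -0.001, 0.0]]
wrist_force: [-0.1, -0.3, -0.3]
gripper_width: 0.388
```

```bash
python3 - <<'E'
from h import *
plan([.515,.062,.09],down(102.4))
E
```

```text
t 52.2 shift cm [1.45 4.27 0.99] turn [-1.252e+00  1.000e-03  4.000e-03] dist 4.61 F [-0.1 -0.3 -0.3]
```

Request:
play_rows:
  plan:
    - [[0,2,0.5,-0.6,0,0],[0,4,1,-1.2,0,0],[1,4.3,1,-1.25,0,0],[3,4.3,1,-1.25,0,0],[3,4.3,1,-1.25,0,0]]

```text
time_s: 52.82
tcp_pos: [0.5139, 0.0618, 0.0725]
ee_rot: [[-0.003, -0.978, -0.208], [-0.001, -0.208, 0.978], [-1.0, 0.003, -0.001]]
wrist_force: [-0.5, -0.5, -0.3]
gripper_width: 0.388
```

```bash
python3 - <<'E'
from h import *
plan([.515,.062,.018],down(102.4))
E
```

```text
t 52.83 shift cm [ 5.45 -0.13 -0.  ] turn [-0.042 -0.003 -0.018] dist 5.45 F [-0.5 -0.5 -0.3]
```

Request:
play_rows:
  plan:
    - [[1.5,-0.1,0,-0.05,0,0],[3.5,-0.1,0,-0.05,0,0],[4.8,-0.1,0,-0.05,0,0],[5.3,-0.1,0,-0.05,0,0],[5.5,-0.1,0,-0.05,0,0]]

```text
time_s: 53.45
tcp_pos: [0.5159, 0.0626, 0.0187]
ee_rot: [[0.0, -0.976, -0.217], [-0.0, -0.217, 0.976], [-1.0, -0.0, -0.0]]
wrist_force: [-0.1, 0.4, -0.5]
gripper_width: 0.384
```

Request:
play_rows:
  plan:
    - [[0.1,0,0,0,0,0],[0.3,0,0,0,0,0],[0.3,0,0,0,0,0]]

```text
time_s: 53.82
tcp_pos: [0.5157, 0.0626, 0.0159]
ee_rot: [[0.0, -0.976, -0.217], [0.0, -0.217, 0.976], [-1.0, -0.0, 0.0]]
wrist_force: [1.0, 0.3, 0.4]
gripper_width: 0.388
```

Request:
play_rows:
  plan:
    - [[0.1,0,0,0,0,0],[0.2,0,0,0,0,0],[0.3,0,0,0,0,0],[0.3,0,0,0,0,0]]

```text
time_s: 54.32
tcp_pos: [0.5157, 0.0625, 0.0139]
ee_rot: [[0.0, -0.976, -0.218], [-0.0, -0.218, 0.976], [-1.0, -0.0, -0.0]]
wrist_force: [-2.6, 0.3, 8.0]
gripper_width: 0.387
```

Down. I'll release it and return to the jar on the bench.

Request:
play_rows:
  plan:
    - [[0,0,0,0,0,0],[0,0,0,0,0,0],[-1,0,0,0,0,0],[-5,0,0,0,0,0],[-10,0,0,0,0,0]]
  hand: 0.55

```text
time_s: 54.95
tcp_pos: [0.515, 0.0622, 0.1134]
ee_rot: [[-0.002, -0.976, -0.217], [-0.001, -0.217, 0.976], [-1.0, 0.003, -0.001]]
wrist_force: [1.1, 0.0, -0.4]
gripper_width: 0.548
```

```bash
python3 - <<'E'
from h import *
plan([.4615,-.219,.115],down(102.4))
E
```

```text
t 54.95 shift cm [ -0.11  11.33 -26.29] turn [ 0.015 -0.003 -0.014] dist 28.62 F [ 1.1  0.  -0.4]
```

Request:
play_rows:
  plan:
    - [[-1,1.5,-3,0,0,0],[-1,3.8,-8.5,0,0,0],[-1,6.2,-14,0,0,0],[-1,8.6,-19.5,0,0,0],[-1,10.5,-24,0,0,0]]
  hand: 0.75

```text
time_s: 55.58
tcp_pos: [0.4647, -0.1965, 0.1235]
ee_rot: [[0.001, -0.976, -0.217], [-0.0, -0.217, 0.976], [-1.0, -0.001, -0.0]]
wrist_force: [0.2, 1.1, 0.2]
gripper_width: 0.75
```

Request:
play_rows:
  plan:
    - [[0,0.8,-2.2,0,0,0],[1,0.8,-2.3,0,0,0],[1,0.8,-2.3,0,0,0]]

```text
time_s: 55.95
tcp_pos: [0.4617, -0.2182, 0.1119]
ee_rot: [[-0.002, -0.976, -0.217], [0.001, -0.217, 0.976], [-1.0, 0.002, 0.001]]
wrist_force: [-0.2, 0.6, 0.4]
gripper_width: 0.751
```

```bash
python3 - <<'E'
from seg import *
im,d=r.capture('side');cv2.imwrite('pics/side18.png',im)
tops('side',None,d,dict(j1=(305,352)))
im2,d2=r.capture('top');cv2.imwrite('pics/top18.png',cv2.resize(im2[190:310,230:370],None,fx=5,fy=5,interpolation=2))
plan([.4615,-.2195,.009],down(102.4))
E
```

```text
j1 240 [ 0.4633 -0.2199] [0.034  0.0324] 76.5 0.0351
t 56.05 shift cm [10.36  0.14 -0.13] turn [ 0.023  0.001 -0.003] dist 10.37 F [0.4 0.1 0.5]
```

View pics/side18.png

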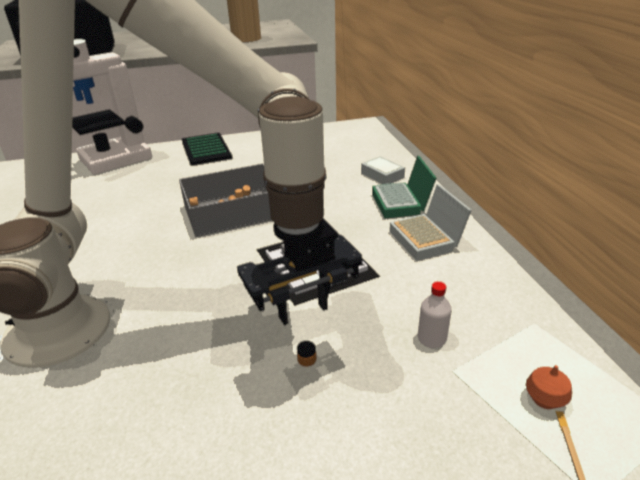

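View pics/top18.png

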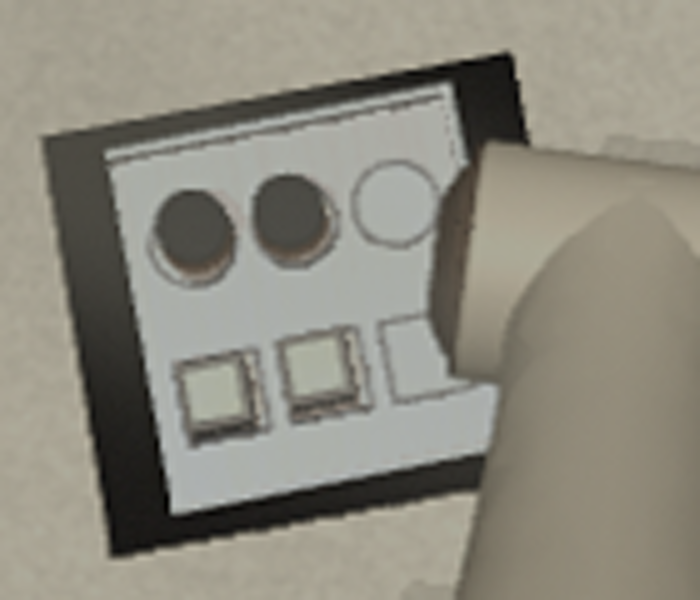

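Both boxes are back on their squares at crop (213,393) and (320,370), and both jars are on their circles. The right circle is free. Picking up the last jar now.

Request:
play_rows:
  plan:
    - [[2,0.1,-0.1,0,0,0],[5,0.1,-0.1,0,0,0],[8,0.1,-0.1,0,0,0],[9.9,0.1,-0.1,0,0,0],[10.3,0.1,-0.1,0,0,0]]

```text
time_s: 56.68
tcp_pos: [0.4614, -0.219, 0.0088]
ee_rot: [[-0.002, -0.976, -0.219], [0.0, -0.219, 0.976], [-1.0, 0.002, 0.001]]
wrist_force: [0.2, 0.3, 0.7]
gripper_width: 0.75
```

Request:
play_rows:
  plan:
    - [[0,0,0,0,0,0],[0,0,0,0,0,0],[0,0,0,0,0,0],[0,0,0,0,0,0]]
  hand: 0.0

```text
time_s: 57.18
tcp_pos: [0.4621, -0.22, 0.0103]
ee_rot: [[0.001, -0.976, -0.217], [-0.0, -0.217, 0.976], [-1.0, -0.001, -0.0]]
wrist_force: [-0.2, 0.6, 2.2]
gripper_width: 0.404
```

Request:
play_rows:
  plan:
    - [[-1,0,0,0,0,0],[-4,0,0,0,0,0],[-8.5,0,0,0,0,0],[-12.5,0,0,0,0,0],[-14,0,0,0,0,0]]

```text
time_s: 57.8
tcp_pos: [0.4629, -0.2202, 0.1528]
ee_rot: [[0.005, -0.976, -0.217], [-0.001, -0.217, 0.976], [-1.0, -0.005, -0.002]]
wrist_force: [0.3, 0.3, -0.9]
gripper_width: 0.406
```

```bash
python3 - <<'E'
from h import *
plan([.5984,.0322,.14],down(102.4))
E
```

```text
t 57.8 shift cm [  1.33 -18.71  21.7 ] turn [ 0.016 -0.012  0.029] dist 28.68 F [ 0.3  0.3 -0.9]
```

Request:
play_rows:
  plan:
    - [[0,-2,2.5,0,0,0],[0,-6,7,0,0,0],[0,-10,11.7,0,0,0],[0,-14,16.3,0,0,0],[0,-17.5,20,0,0,0]]

```text
time_s: 58.42
tcp_pos: [0.5891, 0.0154, 0.1488]
ee_rot: [[-0.002, -0.976, -0.218], [-0.0, -0.218, 0.976], [-1.0, 0.002, 0.0]]
wrist_force: [0.9, -0.6, 0.0]
gripper_width: 0.402
```

Request:
play_rows:
  plan:
    - [[0,-1.3,1.7,0,0,0],[2,-1.3,1.7,0,0,0],[5,-1.3,1.7,0,0,0],[7,-1.3,1.7,0,0,0],[7,-1.3,1.7,0,0,0]]

```text
time_s: 59.05
tcp_pos: [0.596, 0.0317, 0.0775]
ee_rot: [[-0.006, -0.976, -0.216], [-0.001, -0.216, 0.976], [-1.0, 0.006, -0.0]]
wrist_force: [0.6, -0.0, 0.2]
gripper_width: 0.408
```

```bash
python3 - <<'E'
from h import *
plan([.5984,.0322,.0165],down(102.4))
im2,d2=r.capture('side');cv2.imwrite('pics/side19.png',im2[180:330,230:410].repeat(3,0).repeat(3,1))
E
```

```text
t 59.05 shift cm [ 6.1  -0.28 -0.  ] turn [ 0.008 -0.001 -0.034] dist 6.11 F [ 0.6 -0.   0.2]
```

View pics/side19.png

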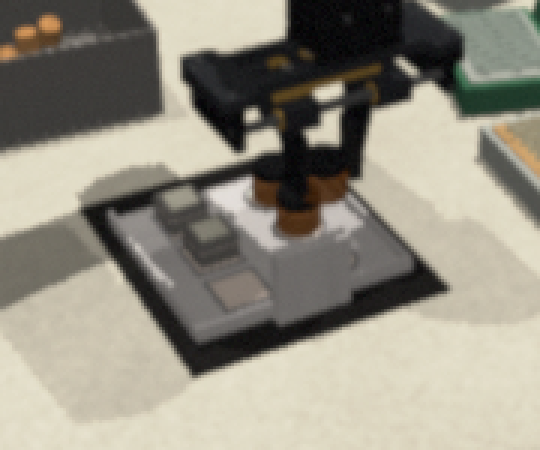

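Both boxes are in place and the last jar hangs above its circle. Lowering it.

Request:
play_rows:
  plan:
    - [[1.5,-0.2,0,0,0,0],[3.5,-0.2,0,0,0,0],[5.2,-0.2,0,0,0,0],[5.8,-0.2,0,0,0,0],[6,-0.2,0,0,0,0]]

```text
time_s: 59.72
tcp_pos: [0.6001, 0.0331, 0.0195]
ee_rot: [[-0.0, -0.976, -0.217], [-0.0, -0.217, 0.976], [-1.0, 0.0, -0.0]]
wrist_force: [0.9, 0.2, 0.0]
gripper_width: 0.408
```

Request:
play_rows:
  plan:
    - [[0.1,0,0,0,0,0],[0.2,0,0,0,0,0],[0.2,0,0,0,0,0]]

```text
time_s: 60.1
tcp_pos: [0.6002, 0.0332, 0.0181]
ee_rot: [[0.001, -0.976, -0.217], [0.0, -0.217, 0.976], [-1.0, -0.001, 0.0]]
wrist_force: [-0.4, -0.3, -1.2]
gripper_width: 0.406
```

Request:
play_rows:
  plan:
    - [[0.1,0.2,0,0,0,0],[0.2,0.2,0,0,0,0],[0.3,0.2,0,0,0,0],[0.3,0.2,0,0,0,0]]

```text
time_s: 60.6
tcp_pos: [0.5978, 0.0327, 0.0163]
ee_rot: [[-0.0, -0.976, -0.218], [-0.0, -0.218, 0.976], [-1.0, 0.0, -0.0]]
wrist_force: [-3.1, -0.0, 8.9]
gripper_width: 0.402
```

Contact. I'll release, rise and move clear for a final look.

Request:
play_rows:
  plan:
    - [[0,0,0,0,0,0],[0,0,0,0,0,0],[-1,0,0,0,0,0],[-5,0,0,0,0,0],[-10,0,0,0,0,0]]
  hand: 0.58

```text
time_s: 61.22
tcp_pos: [0.5975, 0.0325, 0.1152]
ee_rot: [[-0.002, -0.976, -0.217], [-0.001, -0.217, 0.976], [-1.0, 0.003, -0.0]]
wrist_force: [0.3, -0.5, 0.8]
gripper_width: 0.575
```

Request:
play_rows:
  plan:
    - [[-3,2,-3,0,0,0],[-6,5,-8,0,0,0],[-6,7,-13.5,0,0,0],[-6,9,-19,0,0,0],[-6,10,-24.5,0,0,0]]

```text
time_s: 61.85
tcp_pos: [0.5531, -0.23, 0.1759]
ee_rot: [[0.001, -0.976, -0.217], [-0.0, -0.217, 0.976], [-1.0, -0.001, -0.0]]
wrist_force: [-0.1, 0.8, -0.2]
gripper_width: 0.578
```

Request:
play_rows:
  plan:
    - [[0,1,-5,0,0,0],[0,2,-10,0,0,0],[0,3,-14,0,0,0],[0,3,-16,0,0,0],[0,3,-16,0,0,0]]

```text
time_s: 62.48
tcp_pos: [0.5589, -0.3923, 0.1745]
ee_rot: [[-0.0, -0.977, -0.215], [0.0, -0.215, 0.977], [-1.0, 0.0, 0.0]]
wrist_force: [-0.1, -0.8, -0.8]
gripper_width: 0.579
```

```bash
python3 - <<'E'
from seg import *
s=r.sense();print(s['tcp_pos'],s['time_s'])
im,d=r.capture('side');cv2.imwrite('pics/side20.png',im);np.save('side20.npy',d)
im2,d2=r.capture('top');cv2.imwrite('pics/top20.png',im2);np.save('top20.npy',d2)
x0,y0=230,190
big=cv2.resize(im2[190:310,230:370],None,fx=5,fy=5,interpolation=2);cv2.imwrite('pics/top20c.png',big);big=big.astype(int)
k=(big.max(2)<90).astype(np.uint8);nl,lab,st,ce=cv2.connectedComponentsWithStats(k)
for l in range(1,nl):
    if 3000<st[l,4]<6500: print('cap',ce[l].round(0),onz('top',(ce[l][0]+.5)/5-.5+x0,(ce[l][1]+.5)/5-.5+y0,.040)[:2].round(4))
print('rounds (.5984,.033)(.5876,.0815)(.5771,.1305)')
m=((big[...,1]-big[...,0]>4)&(big[...,1]>165)).astype(np.uint8);m=cv2.morphologyEx(m,cv2.MORPH_OPEN,np.ones((5,5)))
for c in cv2.findContours(m,0,2)[0]:
    if not 1800<cv2.contourArea(c)<5000: continue
    b=cv2.boxPoints(cv2.minAreaRect(c));w=np.array([onz('top',(p[0]+.5)/5-.5+x0,(p[1]+.5)/5-.5+y0,.028)[:2] for p in b]);e=w[1]-w[0]
    if 300<b[:,1].mean()<420: print('label',b.mean(0).round(0),w.mean(0).round(4),(np.degrees(np.arctan2(e[1],e[0]))%90).round(1))
print('squares (.5023,.1143)(.5134,.0654)')
E
```

```text
[ 0.55885771 -0.39226355  0.17449343] 62.475
cap [390. 198.] [0.5939 0.0347]
cap [289. 214.] [0.5854 0.0824]
cap [194. 230.] [0.5772 0.1271]
rounds (.5984,.033)(.5876,.0815)(.5771,.1305)
label [213. 392.] [0.5014 0.1169] 11.8
label [315. 367.] [0.5142 0.0691] 11.8
squares (.5023,.1143)(.5134,.0654)
```

View pics/top20.png

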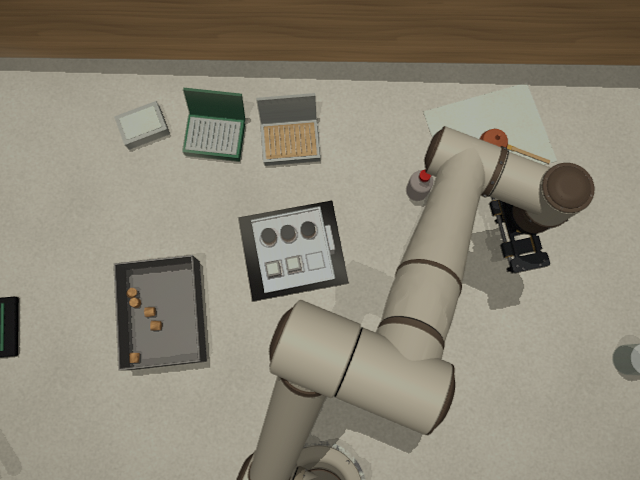

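View pics/top20c.png

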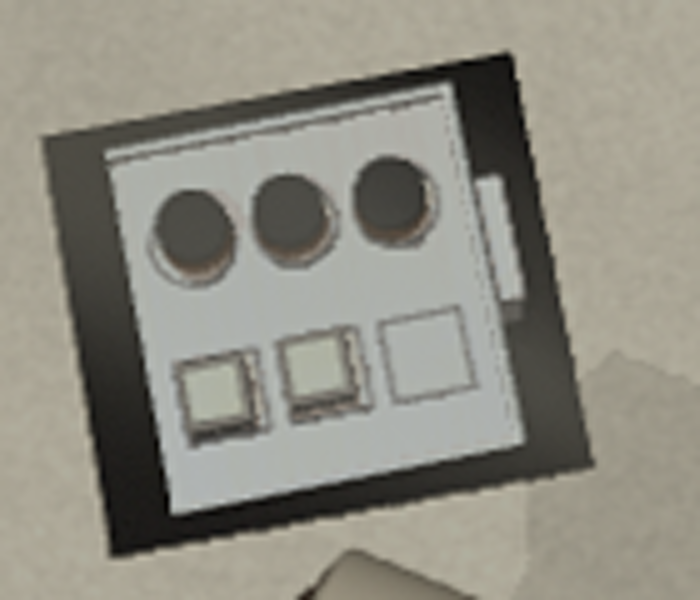

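View pics/side20.png

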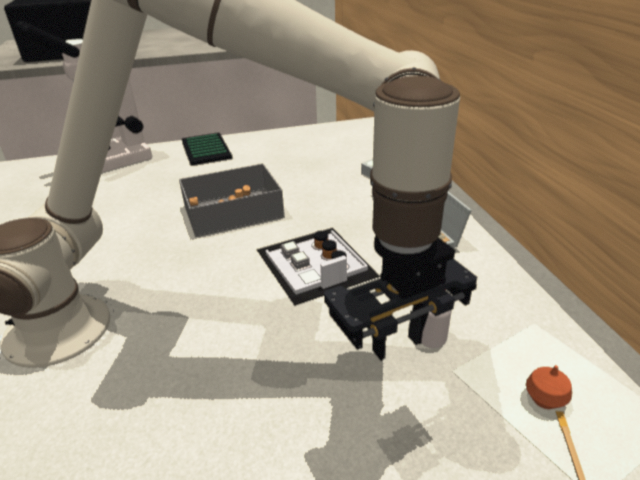

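The pieces sit on their marks: jars within about 5 mm of the circles, boxes within about 4 mm of the squares and squared to the tray. Five corks are in the tub and the dropper's cap is still at (425,175). Handing in.

```bash
python3 - <<'E'
from h import *
s=r.sense();print(s['time_s'],np.abs(s['joint_velocities']).max(),s['wrist_force'])
print(r.finish_job())
E
```

```text
62.575 0.9428364850672871 [-0.47613177 -0.67464394 -0.29987051]
the job is handed in; nothing more can be done
None
```

The job was handed in at about 62.6 s. No verdict comes back, so the results below are from my last pictures.

- **Corks:** I gripped the tray by its handle and tipped it to about 50° over the tub. All five corks were visible in the tub.
- **Tray:** It is back flat on its mat, with the handle on its first side.
- **Set:** There were two boxes and three jars, all now on their marks.
- **Knocked box:** The box on the middle square was knocked a few centimetres aside during the run. I set the last jar down on the bench, put the box back on the middle square, then placed the jar.

Last checks, from the top camera unless noted:

| Item | Result |
|---|---|
| Boxes | within about 4 mm of the square centres, under 1° off square to the tray |
| Jars | standing upright, within about 5 mm of the circle centres |
| Corks | all five in the tub |
| Dropper | standing, cap at the same pixel as at the start |
| Arm | clear of everything |

The two cameras disagreed by 2–4 mm on piece positions, mostly in y. That is about the calibration error and well inside the 12 mm limit. No check failed.

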